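# Level the set-up table with a spirit level and hold the level down

## Robot

A 6-joint arm with a two-finger parallel gripper is mounted at the origin on a cart in front of the work surface, level with it; the furniture and walls round the work are solid. World frame = base frame: x ahead of the robot, y to its left, z up, the work surface at z = 0. Lengths are in m, angles in degrees, forces in N, time in s.
With the tool pointing down it reaches from about 0.25 to 0.725 m from the base axis. Payload 9.7 kg.
Tool frame: the origin (TCP) lies midway between the tips of the shut fingers; the grasp point (between the pads) lies 19 mm behind it; z points along the fingers, y is the direction in which the jaws open and shut (so a half turn about z gives the same grasp; the last joint's range is limited). The gripper opens to 85 mm and grips with 20 to 120 N. Pads are 22 mm wide; open, the fingers measure 114 mm over their backs; the gripper's body (76 mm by 85 mm) begins 54 mm behind the grasp point. The pads swing forward as they close: fully open they stand 13 mm farther back than shut.
Start: joints at [75.401, 4.979, 10.078, 95.1, 0, 90], TCP at [0.139, 0.532, 0.231] pointing down, gripper open.
Joint ranges: [-179.16, 179.16], [-48.56, 103.87], [-65.8, 70.77], [-126.05, 130.52], [-82.76, 87.17], [-180, 180]. Speed limits (degrees/s): [127.2, 127.2, 147.25, 180, 180, 180].

## Interface

Orientations are given as a 3x3 rotation matrix whose columns are the frame's x, y, z axes.
In Python, from bench import bot gives the robot as it stands.
- The arm moves only by the tool play_rows, never from a script. Its argument "rows" is a list of rows, each a list of 7 numbers: the turn, a rotation vector about the tool's x, y, z in units of 6 degrees (1.0 is 6 degrees), then the shift along the tool's x, y, z in units of 40 mm (1.0 is 40 mm), then the finger opening in mm, from 0 to 85.4. In form: [[wx, wy, wz, x, y, z, gripper], ...]. A call has 1 to 8 rows; each row shifts and turns the pose as measured when the row begins, along the tool's axes as they then stand; what a row does not reach is not made up. A row lasts 1/12 s, in which the tool goes at most 41.7 mm and 7.16 degrees, less where a joint would pass 70% of its speed; a pose out of reach is approached as far as the arm can. A call is refused whole if a number of a shift passes 1 or a number of a turn 1, either way. A call with a gripper value outside its range is refused whole. The fingers move at their own pace and stop on an object; "grip_force" is the grip in N (left out, the last holds). Time passes only in rows, so rows that do not move let the fingers close. It gives the time, the measured TCP pose, the force and the opening at its end, in the units of the state.
- bot.state(): the state, without advancing time (a new reading comes with each control period).
- bot.snapshot(name): name is "scene" or "top" or "wrist"; returns (picture, depth): 420x560x3 uint8, red, green, blue; 420x560 float32, m along the optical axis (not along the pixel's ray), 0 where there is no reading.
- bot.camera_model(name): a dict with "intrinsics" (3x3 intrinsics, pixels), "T" (4x4, takes a point from camera to world coordinates); the wrist camera has in their place "tool_from_camera" (4x4, takes a point from camera to tool coordinates, whose origin is the TCP and whose axes are the flange's). Camera axes: x right, y up, looking along -z (the intrinsics and any distortion apply to the point x, -y, -z); pixel columns grow to the right and rows downward; lengths in m; the calibration is good to about 2 mm. A picture is of the moment at which its call begins: read the wrist's pose just before it. camera_model takes no time and is no camera call.
- bot.job_done(): hands the job in, once; it reports no verdict.
The state is a dict: "clock": time; "joints": joint angles; "qd": joint speeds; "tau": joint torques, N m; "eef_pos": TCP position; "ee_rot": TCP orientation; "contact_force": force on the tool from outside, world axes, zero at the start; "moment": the same for the moment, N m; "finger_gap": finger opening in m.
Only numpy, scipy, OpenCV 4.12 (cv2) and the standard library are available. Lean on these libraries where they do the work, as an engineer would, in place of code of your own. Each camera call takes 0.05 s, during which the arm holds its last target.

## Task

Lay the spirit level from the bench into the nest on the tilting plate of the small set-up table and let go of it, then turn the levelling screw by its black knob until the bubble stands centred between the two lines. Then let go of the knob, press the spirit level down onto the plate with about 10 N and finish while still pressing, with the bubble still centred; leave the other things on the bench where they are.

Things in the scene. Friction and masses are not known exactly. Their poses are not given: they have to be found in the camera images.
- level_center (a point): Centre (half-way up) of the loose spirit level: aluminium bar 120 mm long (x), 24 wide (y), 34 high (z up), 0.2 to 0.33 kg, flat underside, flat on the bench at the start. Grasp across the 24 mm at mid-length; side walls plain up to 26 mm height. On top a green vial over the middle 60 mm; the flat solid end blocks (last 30 mm each end) are the place to press. May lie either way round in the nest.
- nest (a point): Middle of the nest floor on the plate's top: x along the nest towards the plate's hinge (far edge, 70 mm from here), y across, z normal to the plate; about 40 mm over the bench. Room for the level: 128 x 30 mm, between an end stop and two side ears at each end, 7 mm high; ears only from 41 to 59 mm either side of the middle, so fingers have free room at mid-length.
- knob_grip (a point): Middle of the round black knurled knob of the levelling screw, on its upright axis, near right corner of the table, 70 mm over the bench: 36 mm diameter, sides 22 mm high, top 15 mm above here. Clockwise seen from above raises the plate's near edge, 0.035 rad per rad of turn: 1 rad moves the bubble 10.5 mm towards the near end. It neither rises nor sinks.
- setup_table: Fixed steel base of the set-up table, 190 x 180 mm, origin at the centre of its underside, same yaw as the nest. With the plate and nest it stands 48 mm high, except the knob (85 mm).
- cassette: Bystander: toothed sprocket cassette, 96 mm diameter, 26 mm high; origin under its centre.
- pedal: Bystander: black bicycle pedal, 67 x 120 x 23 mm; origin under its centre.
- brush: Bystander: wooden brush, 24 x 165 x 34 mm; origin under its centre.
- plate: Tilting grey plate of the set-up table, 165 mm wide, 10 mm thick; origin on its hinge axis along the far edge, 7 mm under its top; x to the far side, z normal to it. At the start its near edge is low by 0.03 to 0.05 rad. It is stiff: it moves with the levelling screw only and stays put under a push of up to 25 N.
- screw: The levelling screw with its knob; origin on its axis, 20 mm under the knob's middle. 0.15 N m turns it, it stays where it is left. 0.85 to 1.45 rad clockwise are needed, in one grasp or several.
- bubble_center (a point): Centre of the white bubble in the level's green vial; its offset along the level's x axis from the level's centre is 0 when it stands midway between the two black lines, at most +-16 mm. Bubble 12 mm long, lines 17 mm apart inside. It goes to the higher end, 300 mm per rad of slope, and takes about 1 s to settle.
Mind the look-alikes: they are no part of the job. There is more than one size of the part that bears level_center; the job needs the middle-sized.

How it is judged:
By the outcome, as a careful person would: the job done as asked, in the order asked, and still so for the second after the job is handed in, while the arm keeps its last pose, push and grip.
It also fails if it takes over 61 s, if anything falls off the work surface, if the arm or the gripper's body presses on something with over 40 N, if the wrist force passes 120 N, or if a joint passes its speed limit or range.

## Working session

There is one attempt and no reset: what is moved stays moved. The work goes in short steps, Python scripts to look and compute and a tool call to move; the robot and the scene stay as the last step left them, time stands still between calls to the robot, and variables do not carry over. Pictures are saved under pics/ and viewed, and the job is handed in when it is done.

Besides the shell and the picture viewer there is one more tool, called by a JSON object that holds its "api" and its "payload", one argument or row to a line. play_rows: Moves the arm, as the interface text tells. Its arguments: {"type":"object","properties":{"rows":{"type":"array"},"grip_force":{"type":"number"}},"required":["rows"]}

```bash
mkdir -p pics; ls; cat > h.py <<'E'
import numpy as np, cv2
from bench import bot
def snap(n,tag):
    s=bot.state(); p,d=bot.snapshot(n); cv2.imwrite(f'pics/{tag}.png',p[:,:,::-1]); np.savez(f'pics/{tag}.npz',p=p,d=d,pos=s['eef_pos'],R=s['ee_rot']); return s,p,d
def camT(n,s=None):
    c=bot.camera_model(n); K=np.array(c['intrinsics'])
    if n=='wrist':
        T=np.eye(4);T[:3,:3]=np.array(s['ee_rot']);T[:3,3]=s['eef_pos'];return K,T@np.array(c['tool_from_camera']),c
    return K,np.array(c['T']),c
def ray(K,T,u,v):
    r=np.array([(u-K[0,2])/K[0,0],-(v-K[1,2])/K[1,1],-1]);return T[:3,3],T[:3,:3]@r
def onz(K,T,u,v,z):
    o,r=ray(K,T,u,v);return o+r*(z-o[2])/r[2]
def pd(K,T,u,v,d):
    o,r=ray(K,T,u,v);return o+r*d
E
python3 - <<'E'
from h import *
for n in ['scene','top','wrist']:
    s,p,d=snap(n,n+'0'); 
    c=bot.camera_model(n); print(n,{k:np.round(np.array(v),4).tolist() if not isinstance(v,str) else v for k,v in c.items()})
print(bot.state())
E
```

```text
pics
scene {'intrinsics': [[542.1877, 0.0, 283.9651], [0.0, 542.1877, 210.3261], [0.0, 0.0, 1.0]], 'T': [[-0.8883, 0.2084, -0.4092, -0.064], [-0.4591, -0.3834, 0.8014, 1.3071], [0.0102, 0.8998, 0.4362, 0.6684], [0.0, 0.0, 0.0, 1.0]]}
top {'intrinsics': [[515.4822, 0.0, 285.6594], [0.0, 515.4822, 209.1243], [0.0, 0.0, 1.0]], 'T': [[-0.0199, 0.9817, -0.1893, 0.24], [-0.9998, -0.0195, 0.0041, 0.1963], [0.0004, 0.1893, 0.9819, 1.3424], [0.0, 0.0, 0.0, 1.0]]}
wrist {'intrinsics': [[322.0158, 0.0, 278.5866], [0.0, 322.0158, 209.6995], [0.0, 0.0, 1.0]], 'tool_from_camera': [[0.0, 0.9633, 0.2684, 0.0678], [1.0, 0.0002, -0.0009, -0.0013], [-0.0009, 0.2684, -0.9633, -0.1422], [0.0, 0.0, 0.0, 1.0]]}
{'clock': 0.15, 'joints': array([ 7.54016721e+01,  5.00455968e+00,  1.00457463e+01,  9.50984058e+01,
       -2.63226504e-04,  9.00003397e+01]), 'qd': array([-0.00809962, -0.08365559,  0.20797579, -0.05435055,  0.01210201,
       -0.05957112]), 'tau': array([ 1.92655491e-03, -5.20759284e+01,  4.65045404e+01,  1.38212842e-02,
        9.86023133e-05,  1.09118167e-05]), 'eef_pos': array([0.13858348, 0.53208864, 0.23074695]), 'ee_rot': array([[-9.67715033e-01,  2.52046729e-01, -2.47258079e-04],
       [ 2.52046850e-01,  9.67714549e-01, -9.67579819e-04],
       [-4.60008782e-06, -9.98662157e-04, -9.99999501e-01]]), 'contact_force': array([-0.86805066, -0.50147392,  0.36413201]), 'moment': array([ 0.00978441,  0.00053972, -0.01656896]), 'finger_gap': 0.08507732536440056}
```

View pics/scene0.png

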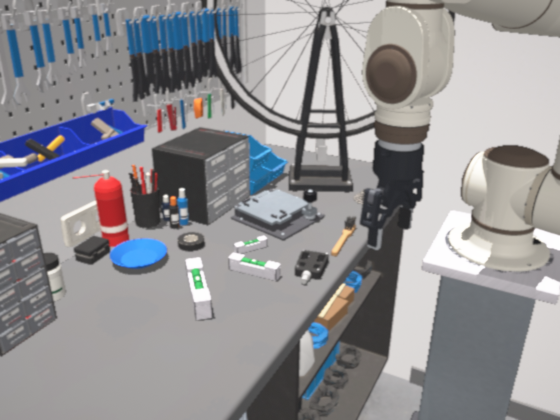

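View pics/top0.png

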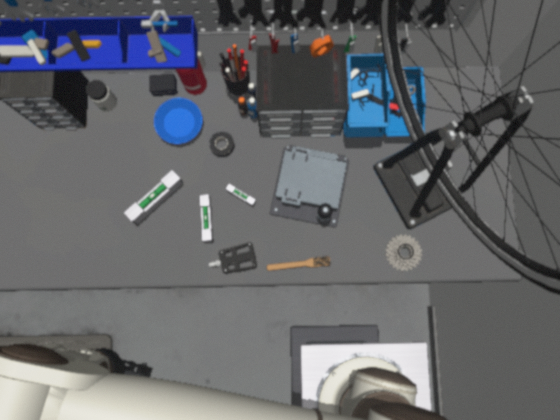

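View pics/wrist0.png

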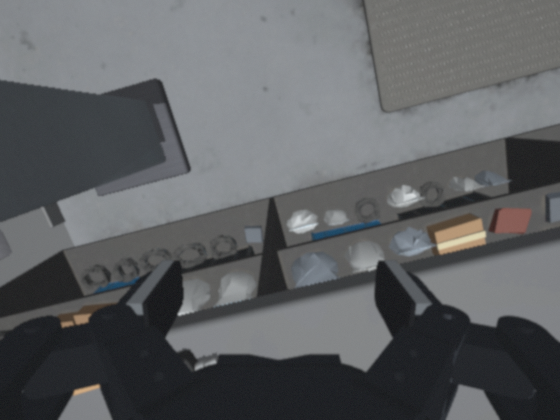

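The scene and top views show three levels. In the top view the large one is at (153,197), about 65 px long; the medium one is at (206,217), about 46 px; the small one is at (241,194), about 31 px. At about 385 px/m, 120 mm is about 46 px, so I want the one at (206,217). The table is at (311,185) with its knob at (325,212).

```bash
python3 - <<'E'
from h import *
z=np.load('pics/top0.npz');p,d=z['p'],z['d'];K,T,c=camT('top')
crop=cv2.resize(p[130:290,110:370,::-1],None,fx=3,fy=3,interpolation=cv2.INTER_CUBIC);cv2.imwrite('pics/topcrop.png',crop)
v,u=np.mgrid[0:420,0:560]
r=np.stack([(u-K[0,2])/K[0,0],-(v-K[1,2])/K[1,1],-np.ones_like(u)],-1)
P=T[:3,3]+(r*d[...,None])@T[:3,:3].T
np.save('pics/topP.npy',P)
for uv in [(206,205),(206,217),(153,197),(241,194),(325,212),(300,180),(330,180),(230,170),(260,230)]:
    print(uv,np.round(P[uv[1],uv[0]],4))
# levels: white & height>0.01
m=((p.min(-1)>150)&(d>0)).astype(np.uint8); 
hs=((P[...,2]>0.012)&(P[...,2]<0.06)).astype(np.uint8)
hs[:160]=0;hs[260:]=0;hs[:,:115]=0;hs[:,262:]=0
n,l,st,ce=cv2.connectedComponentsWithStats(hs)
for i in range(1,n):
    if st[i,4]<40: continue
    pts=P[l==i]; rc=cv2.minAreaRect(pts[:,:2].astype(np.float32)*1000)
    print(st[i],rc,'z',np.percentile(pts[:,2],[10,50,90]))
E
```

```text
(206, 205) [0.5075 0.397  0.0325]
(206, 217) [0.4753 0.3962 0.0358]
(153, 197) [0.5287 0.5318 0.0448]
(241, 194) [0.5374 0.3071 0.0217]
(325, 212) [0.4734 0.0935 0.084 ]
(300, 180) [0.5679 0.1519 0.0385]
(330, 180) [0.5667 0.0737 0.0368]
(230, 170) [ 6.090e-01  3.383e-01 -1.000e-04]
(260, 230) [ 0.4445  0.2594 -0.002 ]
[ 124  171   59   53 1000] ((532.4459228515625, 535.198486328125), (36.247886657714844, 165.15492248535156), 42.105987548828125) z [0.02551756 0.04317498 0.04864551]
[226 184  30  22 207] ((536.6121826171875, 309.3263854980469), (83.18122100830078, 17.006906509399414), 57.67055130004883) z [0.01673736 0.02173961 0.0258008 ]
[199 195  14  47 464] ((475.3518981933594, 399.61773681640625), (120.71135711669922, 24.900924682617188), 4.033456325531006) z [0.02362829 0.03172    0.03650209]
[219 243  37  17 372] ((387.6883544921875, 318.31463623046875), (93.13916778564453, 42.36962890625), 89.05500030517578) z [0.01600722 0.01976908 0.02369041]
```

View pics/topcrop.png

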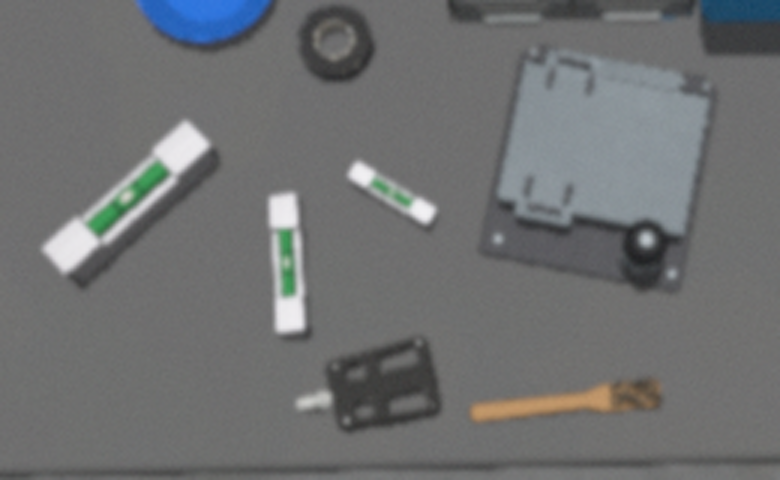

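The crop settles it: the level at (206,217) measures 121 x 25 mm, so it is the middle-sized one. The other two are decoys: 165 mm at (153,197) and 83 mm at (241,194). Next I'll move above it.

{"api": "play_rows", "payload": {
  "rows": [
    [0,0,-0.6,-1,-0.1,0,85],
    [0,0,-0.6,-1,-0.1,0,85],
    [0,0,-0.6,-1,-0.1,0,85],
    [0,0,-0.6,-1,-0.1,0,85],
    [0,0,-0.6,-1,-0.1,0,85],
    [0,0,0,-1,-0.1,0,85],
    [0,0,0,-1,-0.1,0,85],
    [0,0,0,-1,-0.1,0,85]
  ]
}}

```text
clock: 0.82
eef_pos: [0.4583, 0.4835, 0.2294]
ee_rot: [[-0.996, -0.088, -0.002], [-0.088, 0.996, -0.001], [0.003, -0.001, -1.0]]
contact_force: [0.2, 0.4, 0.4]
finger_gap: 0.085
```

```bash
cat >> h.py <<'E'
def to(x,y,z,yawy):
    """target TCP and world angle (deg) of tool y axis; print needed tool-frame units"""
    s=bot.state();R=np.array(s['ee_rot']);p=np.array(s['eef_pos'])
    cur=np.degrees(np.arctan2(R[1,1],R[0,1])); dy=(yawy-cur+90)%180-90
    sh=R.T@(np.array([x,y,z])-p)/0.04
    # after yaw
    a=np.radians(yawy); yn=np.array([np.cos(a),np.sin(a),0]); 
    if abs(((yawy-cur+180)%360)-180)>90: yn=-yn
    zn=np.array([0,0,-1.]);xn=np.cross(yn,zn);Rn=np.stack([xn,yn,zn],1)
    w=cv2.Rodrigues(R.T@Rn)[0].ravel()/np.radians(6)
    print('t',round(s['clock'],2),'pos',np.round(p,4),'yawy',round(cur,2),'F',np.round(s['contact_force'],1),'gap',round(s['finger_gap']*1000,1),'j',np.round(s['joints'],1))
    print(' turn units',np.round(w,3),'shift(cur axes)',np.round(sh,3),'shift(after turn)',np.round(Rn.T@(np.array([x,y,z])-p)/0.04,3))
E
python3 -c "
from h import *
to(0.475,0.3995,0.2,94)"
```

```text
t 0.82 pos [0.4583 0.4835 0.2294] yawy 95.03 F [0.2 0.4 0.4] gap 85.0 j [46.5 22.2 30.5 98.4  0.  41.5]
 turn units [-0.011 -0.024  0.172] shift(cur axes) [-0.234 -2.129  0.738] shift(after turn) [-0.271 -2.125  0.736]
```

{"api": "play_rows", "payload": {
  "rows": [
    [0,0,0.1,-0.1,-0.8,0.2,85],
    [0,0,0,-0.1,-0.8,0.2,85],
    [0,0,0,-0.1,-0.5,0.2,85],
    [0,0,0,0,0,0,85]
  ]
}}

```text
clock: 1.15
eef_pos: [0.4898, 0.3994, 0.1906]
ee_rot: [[-0.997, -0.071, -0.012], [-0.071, 0.997, -0.012], [0.013, -0.011, -1.0]]
contact_force: [-0.5, 0.0, -0.7]
finger_gap: 0.0848
```

```bash
python3 - <<'E'
from h import *
s,p,d=snap('wrist','w1'); K,T,c=camT('wrist',s)
to(0.475,0.3995,0.1,94)
v,u=np.mgrid[0:420,0:560]
r=np.stack([(u-K[0,2])/K[0,0],-(v-K[1,2])/K[1,1],-np.ones_like(u)],-1)
P=T[:3,3]+(r*d[...,None])@T[:3,:3].T
hs=((P[...,2]>0.02)&(P[...,2]<0.05)&(d>0)&(np.abs(P[...,0]-.475)<.09)&(np.abs(P[...,1]-.4)<.05)).astype(np.uint8)
pts=P[hs>0]; print(len(pts),cv2.minAreaRect(pts[:,:2].astype(np.float32)*1000),np.percentile(pts[:,2],[10,50,90]))
E
```

```text
t 1.2 pos [0.4893 0.4007 0.1913] yawy 94.08 F [-0.6  0.2 -0.6] gap 85.0 j [39.3 17.  19.5 93.4 -0.  35.3]
 turn units [-0.093 -0.122  0.013] shift(cur axes) [0.33  0.017 2.287] shift(after turn) [ 0.359 -0.006  2.283]
3161 ((457.0679931640625, 392.02288818359375), (158.79635620117188, 45.524818420410156), 15.1004056930542) [0.02527841 0.03267008 0.03404789]
```

View pics/w1.png

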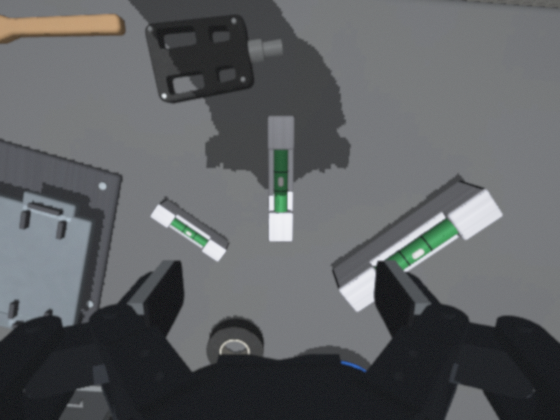

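The medium level spans rows 116–241 at columns 268–294. Its near end is in the arm's shadow. I'll cast its outline onto z = 34 mm.

```bash
python3 - <<'E'
from h import *
z=np.load('pics/w1.npz');s={'eef_pos':z['pos'],'ee_rot':z['R']};K,T,c=camT('wrist',s);p,d=z['p'],z['d']
v,u=np.mgrid[0:420,0:560]
r=np.stack([(u-K[0,2])/K[0,0],-(v-K[1,2])/K[1,1],-np.ones_like(u)],-1)
P=T[:3,3]+(r*d[...,None])@T[:3,:3].T
m=((P[...,2]>0.028)&(P[...,2]<0.04)&(u>255)&(u<305)&(v>105)&(v<250)).astype(np.uint8)
n,l,st,ce=cv2.connectedComponentsWithStats(m);i=1+np.argmax(st[1:,4]);print(st[i])
q=P[l==i];print(cv2.minAreaRect(q[:,:2].astype(np.float32)*1000),q[:,2].mean())
cv2.imwrite('pics/w1c.png',cv2.resize(p[100:260,200:360,::-1],None,fx=3.5,fy=3.5))
for uv in [(268,116),(294,116),(270,241),(293,241)]: print(uv,onz(K,T,*uv,0.034))
E
```

```text
[ 267  116   27  125 2455]
((475.53125, 396.9822082519531), (118.5336685180664, 23.93522071838379), 4.112476825714111) 0.03279651282303971
(268, 116) [0.41723294 0.38203677 0.034     ]
(294, 116) [0.41559207 0.40521818 0.034     ]
(270, 241) [0.53554374 0.39142066 0.034     ]
(293, 241) [0.53385063 0.41408385 0.034     ]
```

View pics/w1c.png

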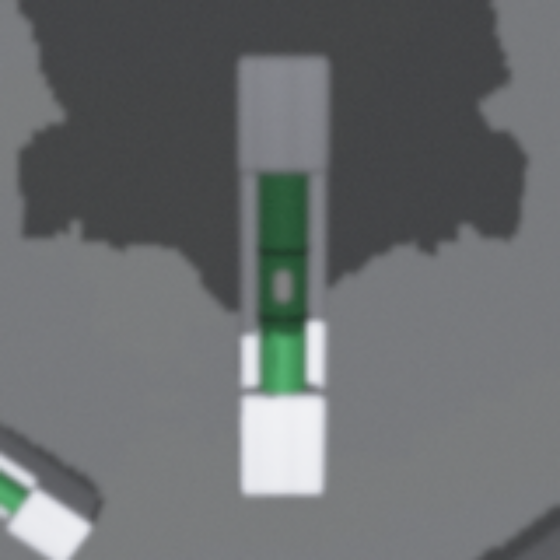

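The level's centre is (0.4755, 0.398), yaw 4.1°, 118.5 x 24 mm. Now I'll descend for the grasp.

{"api": "play_rows", "payload": {
  "rows": [
    [-0.09,-0.12,0,0.33,-0.05,0.3,85],
    [0,0,0,0,0,0.9,85],
    [0,0,0,0,0,0.9,85],
    [0,0,0,0,0,0.8,85],
    [0,0,0,0,0,0.5,85],
    [0,0,0,0,0,0,85]
  ]
}}

```text
clock: 1.7
eef_pos: [0.475, 0.4036, 0.0554]
ee_rot: [[-0.997, -0.074, 0.006], [-0.073, 0.997, 0.007], [-0.007, 0.007, -1.0]]
contact_force: [-0.5, -0.1, 0.0]
finger_gap: 0.0849
```

```bash
python3 -c "
from h import *
to(0.4755,0.398,0.004,94.1)"
```

```text
t 1.7 pos [0.475  0.4036 0.0554] yawy 94.22 F [-0.5 -0.1  0. ] gap 84.9 j [40.3 14.6  1.5 76.4  0.1 36.1]
 turn units [0.066 0.065 0.019] shift(cur axes) [ 0.008 -0.148  1.283] shift(after turn) [-1.000e-03 -1.400e-01  1.284e+00]
```

{"api": "play_rows", "payload": {
  "rows": [
    [0.07,0.06,0,0,-0.14,0.4,85],
    [0,0,0,0,0,0.4,85],
    [0,0,0,0,0,0.3,85],
    [0,0,0,0,0,0,85]
  ]
}}

```text
clock: 2.03
eef_pos: [0.4749, 0.4025, 0.0148]
ee_rot: [[-0.997, -0.077, 0.003], [-0.077, 0.997, 0.003], [-0.003, 0.002, -1.0]]
contact_force: [-0.4, -0.5, 0.2]
finger_gap: 0.0849
```

```bash
python3 -c "
from h import *
to(0.4755,0.398,0.004,94.1)"
```

```text
t 2.03 pos [0.4749 0.4025 0.0148] yawy 94.44 F [-0.4 -0.5  0.2] gap 84.9 j [40.3 15.8 -1.5 72.4  0.  35.8]
 turn units [0.024 0.032 0.057] shift(cur axes) [-0.005 -0.113  0.27 ] shift(after turn) [-0.007 -0.112  0.27 ]
```

{"api": "play_rows", "payload": {
  "rows": [
    [0,0,0,0,-0.12,0.2,85],
    [0,0,0,0,-0.06,0.1,85],
    [0,0,0,0,0,0,85]
  ]
}}

```text
clock: 2.28
eef_pos: [0.4763, 0.397, 0.0054]
ee_rot: [[-0.997, -0.079, 0.006], [-0.079, 0.997, 0.005], [-0.007, 0.005, -1.0]]
contact_force: [-0.3, -0.7, -0.3]
finger_gap: 0.0851
```

```bash
python3 -c "
from h import *
to(0.4755,0.398,0.004,94.1)"
```

```text
t 2.28 pos [0.4763 0.397  0.0054] yawy 94.53 F [-0.3 -0.7 -0.3] gap 85.1 j [39.8 15.6 -2.9 71.1  0.  35.3]
 turn units [0.048 0.063 0.072] shift(cur axes) [0.019 0.028 0.035] shift(after turn) [0.019 0.028 0.035]
```

{"api": "play_rows", "payload": {
  "rows": [
    [0.05,0.06,0,0,0,0,20],
    [0,0,0,0,0,0,20],
    [0,0,0,0,0,0,15],
    [0,0,0,0,0,0,15],
    [0,0,0,0,0,0,15],
    [0,0,0,0,0,0,15],
    [0,0,0,0,0,0,15]
  ],
  "grip_force": 40
}}

```text
clock: 2.87
eef_pos: [0.4777, 0.3977, 0.0086]
ee_rot: [[-0.997, -0.078, 0.003], [-0.078, 0.997, 0.002], [-0.003, 0.002, -1.0]]
contact_force: [-0.4, -0.4, -1.9]
finger_gap: 0.0232
```

```bash
python3 -c "
from h import *
to(0.4755,0.398,0.15,94.1)"
```

```text
t 2.87 pos [0.4777 0.3977 0.0086] yawy 94.49 F [-0.4 -0.4 -1.9] gap 23.2 j [39.8 16.  -2.  71.8 -0.  35.3]
 turn units [0.017 0.028 0.064] shift(cur axes) [ 0.045  0.017 -3.536] shift(after turn) [ 0.056  0.011 -3.536]
```

Gripped at 23.2 mm. Lifting, then moving to a spot beside the nest to look at both.

{"api": "play_rows", "payload": {
  "rows": [
    [0,0,0,0,0,-0.3,15],
    [0,0,0,0,0,-0.6,15],
    [0,0,0,0,0,-0.8,15],
    [0,0,0,0,0,-0.9,15],
    [0,0,0,0,0,-0.9,15],
    [0,0,0.6,0,-0.5,-0.8,15],
    [0,0,0.6,0,-0.9,-0.3,15],
    [0,0,0.6,0,-0.9,0,15]
  ]
}}

```text
clock: 3.53
eef_pos: [0.4745, 0.306, 0.2009]
ee_rot: [[-0.994, 0.108, -0.004], [0.108, 0.994, -0.003], [0.003, -0.003, -1.0]]
contact_force: [0.3, -0.4, -1.8]
finger_gap: 0.0231
```

```bash
python3 -c "
from h import *
to(0.5,0.25,0.19,80)"
```

```text
t 3.53 pos [0.4745 0.306  0.2009] yawy 83.8 F [ 0.3 -0.4 -1.8] gap 23.1 j [32.8  6.7  8.6 92.1 -0.  39. ]
 turn units [-0.033 -0.029  0.633] shift(cur axes) [-0.787 -1.323  0.274] shift(after turn) [-0.872 -1.269  0.272]
```

{"api": "play_rows", "payload": {
  "rows": [
    [0,0,0.3,-0.3,-0.3,0,15],
    [0,0,0.2,-0.3,-0.2,0,15],
    [0,0,0,0,0,0,15],
    [0,0,0,0,0,0,15]
  ]
}}

```text
clock: 3.87
eef_pos: [0.496, 0.2763, 0.2084]
ee_rot: [[-0.985, 0.171, 0.003], [0.171, 0.985, -0.001], [-0.003, -0.0, -1.0]]
contact_force: [0.1, -0.5, -3.1]
finger_gap: 0.0234
```

```bash
python3 - <<'E'
from h import *
s,p,d=snap('wrist','w2');to(0.5,0.25,0.19,80)
snap('top','t2')
E
```

```text
t 3.92 pos [0.4961 0.2765 0.2083] yawy 80.19 F [ 0.1 -1.1 -1.8] gap 23.2 j [29.2  6.9  9.6 92.6 -0.1 39. ]
 turn units [-0.005  0.027  0.032] shift(cur axes) [-0.209 -0.637  0.459] shift(after turn) [-0.212 -0.636  0.458]
```

View pics/w2.png

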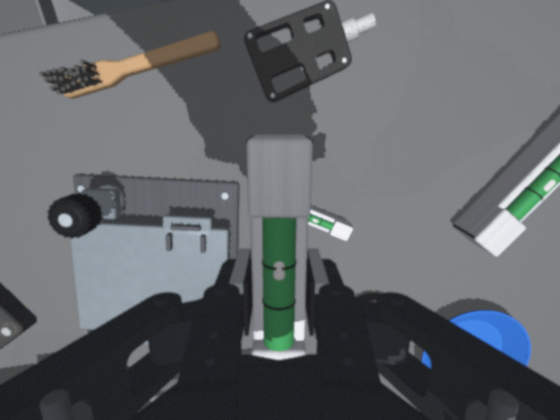

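The level is held, with its vial at columns 265–295. The plate's near ears are at (169,242) and (203,242), the near stop at (187,222), and the knob at (72,216). The far ears are hidden by a finger. I'll combine this with the earlier views.

```bash
python3 - <<'E'
import cv2
a=cv2.imread('pics/top0.png')[140:230,265:355];cv2.imwrite('pics/c_top.png',cv2.resize(a,None,fx=6.5,fy=6.5,interpolation=cv2.INTER_CUBIC))
b=cv2.imread('pics/w1.png')[180:340,0:150];cv2.imwrite('pics/c_w1.png',cv2.resize(b,None,fx=3.7,fy=3.7,interpolation=cv2.INTER_CUBIC))
b=cv2.imread('pics/w2.png')[165:345,40:250];cv2.imwrite('pics/c_w2.png',cv2.resize(b,None,fx=3.3,fy=3.3,interpolation=cv2.INTER_CUBIC))
E
```

```text
(no output)
```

View pics/c_top.png

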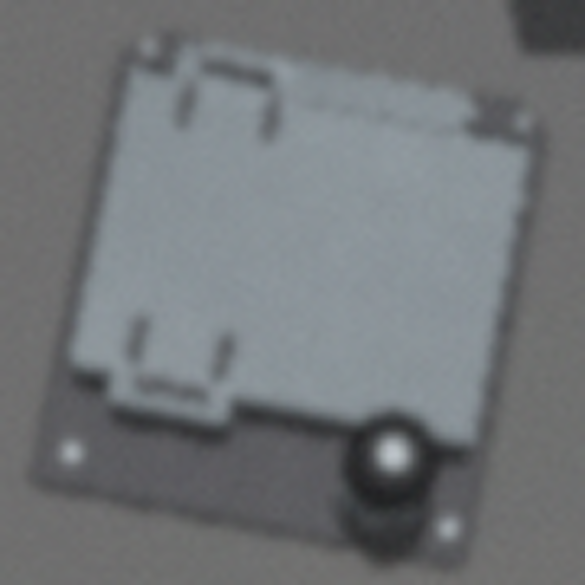

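View pics/c_w1.png

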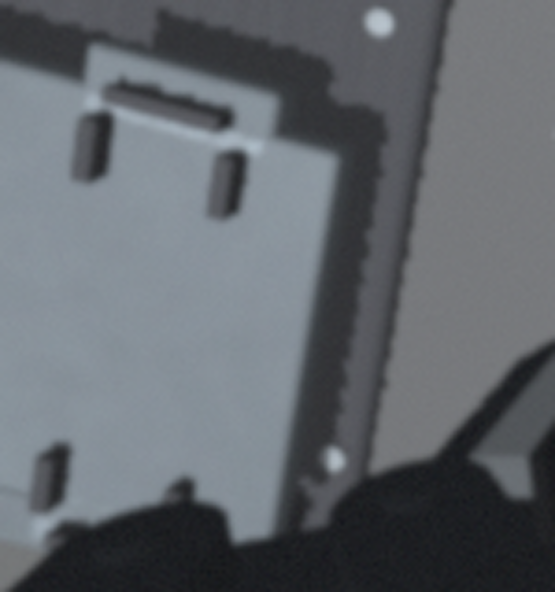

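View pics/c_w2.png

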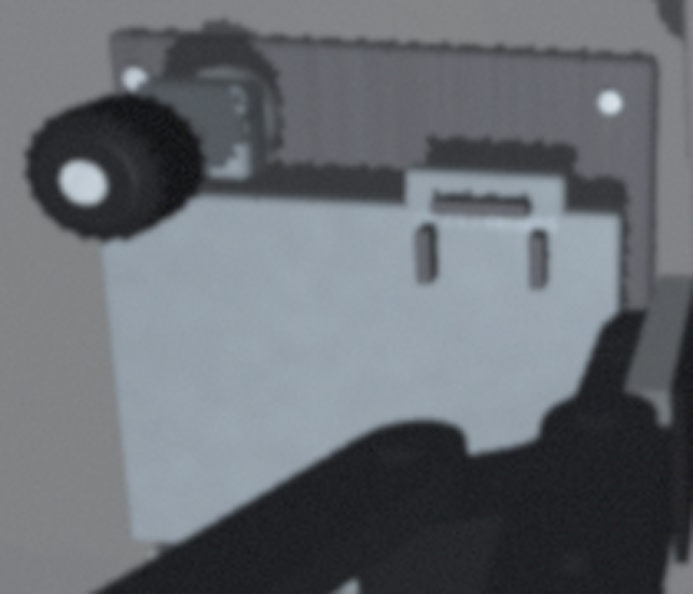

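```bash
python3 - <<'E'
from h import *
def go(tag,n,pts,f,off):
    z=np.load(f'pics/{tag}.npz');s={'eef_pos':z['pos'],'ee_rot':z['R']};K,T,c=camT(n,s)
    out={}
    for k,(a,b,h) in pts.items():
        out[k]=onz(K,T,(a+.5)/f-.5+off[0],(b+.5)/f-.5+off[1],h); print(tag,k,np.round(out[k],4))
    return out
t=go('top0','top',dict(nl=(139,335,.043),nr=(224,355,.043),fl=(186,105,.047),fr=(270,122,.047),nstop=(172,390,.043),fstop=(237,70,.047),s_nl=(71,452,.012),s_nr=(448,527,.012),s_fl=(150,46,.012),knob=(392,455,.085)),6.5,(265,140))
w=go('w1','wrist',dict(nr=(92,147,.043),nl=(226,183,.043),fr=(50,478,.047),nstop=(168,108,.043)),3.7,(0,180))
w2=go('w2','wrist',dict(nr=(427,253,.043),nl=(538,258,.043),nstop=(482,205,.043),knob=(83,183,.085),s_nl=(610,102,.012),s_nr=(133,78,.012)),3.3,(40,165))
for o in (t,w,w2):
    v=o['nl']-o['nr'];print('across yaw',np.degrees(np.arctan2(v[1],v[0])),np.linalg.norm(v[:2]))
v=(t['fl']+t['fr']-t['nl']-t['nr'])/2;print('along',np.degrees(np.arctan2(v[1],v[0])),np.linalg.norm(v))
v=w['fr']-w['nr'];print('w1 along',np.degrees(np.arctan2(v[1],v[0])),np.linalg.norm(v))
print('centre',sum(t[k] for k in('nl','nr','fl','fr'))/4)
# plate edges via depth from top
P=np.load('pics/topP.npy');p=np.load('pics/top0.npz')['p'].astype(int)
m=(P[...,2]>.028)&(P[...,2]<.048)&(P[...,0]>.42)&(P[...,0]<.68)&(P[...,1]>.02)&(P[...,1]<.24)&(p.min(-1)>105)
m=cv2.morphologyEx(m.astype(np.uint8),cv2.MORPH_OPEN,np.ones((3,3)))
q=P[m>0];print('plate',len(q),cv2.minAreaRect(q[:,:2].astype(np.float32)*1000))
A=np.c_[q,np.ones(len(q))];co,*_=np.linalg.lstsq(np.c_[q[:,:2],np.ones(len(q))],q[:,2],rcond=None);print('plane',co)
E
```

```text
top0 nl [0.5379 0.1891 0.043 ]
top0 nr [0.5291 0.1555 0.043 ]
top0 fl [0.6313 0.1684 0.047 ]
top0 fr [0.6236 0.1348 0.047 ]
top0 nstop [0.5153 0.1765 0.043 ]
top0 fstop [0.6456 0.1475 0.047 ]
top0 s_nl [0.497  0.2174 0.012 ]
top0 s_nr [0.4633 0.0661 0.012 ]
top0 s_fl [0.6676 0.1819 0.012 ]
top0 knob [0.4793 0.0936 0.085 ]
w1 nr [0.528  0.1577 0.043 ]
w1 nl [0.5353 0.1913 0.043 ]
w1 fr [0.623 0.137 0.047]
w1 nstop [0.5161 0.1785 0.043 ]
w2 nr [0.5278 0.1563 0.043 ]
w2 nl [0.5352 0.1897 0.043 ]
w2 nstop [0.5155 0.1769 0.043 ]
w2 knob [0.4798 0.0906 0.085 ]
w2 s_nl [0.4969 0.2159 0.012 ]
w2 s_nr [0.4626 0.065  0.012 ]
across yaw 75.29981077746866 0.03472625554617344
across yaw 77.804266336539 0.03428931645344056
across yaw 77.3890617308062 0.03422746566729802
along -12.442629261598631 0.09630485814103175
w1 along -12.324930724009462 0.09730992277303431
centre [0.58046086 0.16196281 0.045     ]
plate 3145 ((573.387451171875, 123.15731811523438), (164.68011474609375, 153.01644897460938), 77.12435150146484)
plane [ 0.02952726 -0.00392168  0.02122143]
```

```bash
python3 - <<'E'
from h import *
z=np.load('pics/w2.npz');s={'eef_pos':z['pos'],'ee_rot':z['R']};K,T,c=camT('wrist',s)
R=z['R']
for uv in [(248,138),(311,138),(280,137),(264,264),(295,264),(264,305),(295,306)]:
    print(uv,np.round(R.T@(onz(K,T,*uv,z['pos'][2]+.0254)-z['pos'])*1000,1))
cv2.imwrite('pics/c_h.png',cv2.resize(z['p'][120:370,200:360,::-1],None,fx=2.4,fy=2.4))
to(.5826,.162,.12,77.6)
E
```

```text
(248, 138) [ 61.7 -12.1 -25.6]
(311, 138) [ 61.7  10.2 -25.6]
(280, 137) [ 62.1  -0.7 -25.6]
(264, 264) [ 13.1  -7.  -25.4]
(295, 264) [ 13.1   5.2 -25.4]
(264, 305) [ -5.3  -7.2 -25.4]
(295, 306) [ -5.7   5.5 -25.4]
t 3.97 pos [0.4958 0.277  0.2079] yawy 80.24 F [-0.6 -0.  -2.2] gap 23.2 j [29.3  6.9  9.6 92.6 -0.1 39. ]
 turn units [-0.006  0.023  0.44 ] shift(cur axes) [-2.621 -2.464  2.206] shift(after turn) [-2.737 -2.342  2.198]
```

View pics/c_h.png

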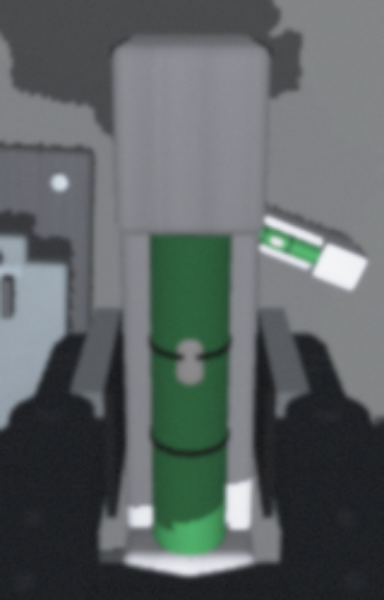

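The held level's centre sits about 2 mm along tool +x from the TCP, as expected. Moving over the nest.

{"api": "play_rows", "payload": {
  "rows": [
    [0,0,0.2,-0.5,-0.45,0.1,15],
    [0,0,0.2,-0.6,-0.55,0.2,15],
    [0,-0.1,0,-0.6,-0.55,0.3,15],
    [0,-0.2,0,-0.6,-0.5,0.4,15],
    [0,0,0,-0.3,-0.3,0.4,15],
    [0,0,0,0,0,0.2,15],
    [0,0,0,0,0,0,15]
  ]
}}

```text
clock: 4.55
eef_pos: [0.5808, 0.1671, 0.1414]
ee_rot: [[-0.979, 0.199, 0.032], [0.199, 0.98, -0.006], [-0.032, 0.0, -0.999]]
contact_force: [-0.5, -0.4, -3.3]
finger_gap: 0.023
```

```bash
python3 -c "
from h import *
to(.5826,.162,.09,77.6)"
```

```text
t 4.55 pos [0.5808 0.1671 0.1414] yawy 78.52 F [-0.5 -0.4 -3.3] gap 23.0 j [16.5  9.9  5.5 84.  -0.9 27.9]
 turn units [0.003 0.308 0.154] shift(cur axes) [-0.027 -0.115  1.286] shift(after turn) [-0.07  -0.114  1.285]
```

{"api": "play_rows", "payload": {
  "rows": [
    [0,0,0.14,-0.03,-0.12,0.3,15],
    [0,0,0,0,0,0.4,15],
    [0,0,0,0,0,0.3,15],
    [0,0,0,0,0,0.1,15],
    [0,0,0,0,0,0,15]
  ]
}}

```text
clock: 4.97
eef_pos: [0.5803, 0.1674, 0.0972]
ee_rot: [[-0.978, 0.207, 0.03], [0.207, 0.978, -0.005], [-0.031, 0.002, -1.0]]
contact_force: [-1.5, -0.5, -2.5]
finger_gap: 0.0235
```

```bash
python3 - <<'E'
from h import *
to(.5826,.162,.049,77.6)
snap('wrist','w3');snap('scene','s3')
E
```

```text
t 4.97 pos [0.5803 0.1674 0.0972] yawy 78.04 F [-1.5 -0.5 -2.5] gap 23.5 j [16.4 10.2  1.  79.2 -0.8 28.4]
 turn units [0.016 0.294 0.072] shift(cur axes) [-0.047 -0.122  1.208] shift(after turn) [-0.085 -0.119  1.206]
```

View pics/w3.png

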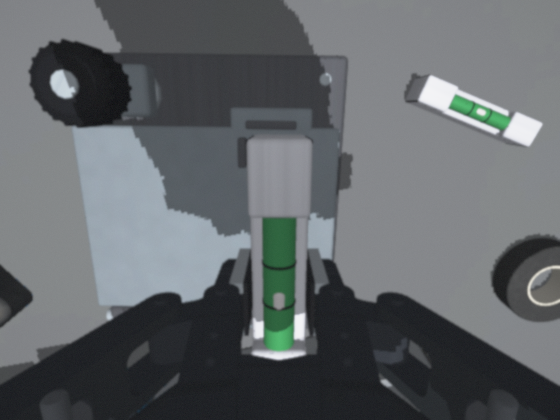

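At the current pose the level sits about 5 mm too far to +y: the right-hand near ear still shows at (243,152), and the stop is at (270,124). Correcting that while lowering.

{"api": "play_rows", "payload": {
  "rows": [
    [0,0,0.07,-0.05,-0.12,0,15],
    [0,0,0,0,-0.06,0.2,15],
    [0,0,0,0,0,0.3,15],
    [0,0,0,0,0,0.1,15],
    [0,0,0,0,0,0,15]
  ]
}}

```text
clock: 5.48
eef_pos: [0.5835, 0.1598, 0.0753]
ee_rot: [[-0.976, 0.215, 0.036], [0.215, 0.977, -0.003], [-0.036, 0.005, -0.999]]
contact_force: [0.0, 0.1, -1.9]
finger_gap: 0.0232
```

```bash
python3 - <<'E'
from h import *
to(.5826,.162,.049,77.6)
s,p,d=snap('wrist','w4')
cv2.imwrite('pics/w4c.png',cv2.resize(p[80:230,170:390,::-1],None,fx=3,fy=3))
E
```

```text
t 5.48 pos [0.5835 0.1598 0.0753] yawy 77.59 F [ 0.   0.1 -1.9] gap 23.2 j [15.7 10.3 -1.3 76.4 -0.7 28.1]
 turn units [ 0.044  0.345 -0.002] shift(cur axes) [0.058 0.047 0.657] shift(after turn) [0.034 0.05  0.659]
```

View pics/w4c.png

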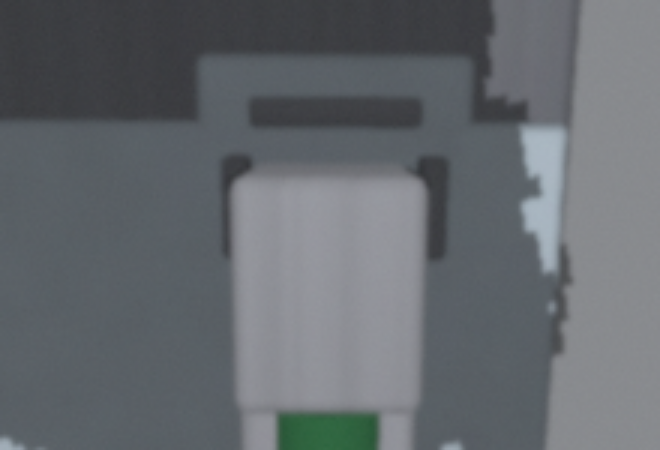

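The level is now centred within about 2 mm: ear inner faces are at crop columns 248/420 and the level spans 232–426. Descending.

{"api": "play_rows", "payload": {
  "rows": [
    [0,0,0,0.06,0.05,0.15,15],
    [0,0,0,0,0,0.25,15],
    [0,0,0,0,0,0.1,15],
    [0,0,0,0,0,0,15]
  ]
}}

```text
clock: 5.87
eef_pos: [0.5821, 0.1624, 0.0535]
ee_rot: [[-0.976, 0.215, 0.036], [0.215, 0.977, -0.003], [-0.036, 0.005, -0.999]]
contact_force: [0.1, 0.5, -3.1]
finger_gap: 0.0231
```

```bash
python3 - <<'E'
from h import *
to(.5826,.162,.049,77.6)
E
```

```text
t 5.87 pos [0.5821 0.1624 0.0535] yawy 77.59 F [ 0.1  0.5 -3.1] gap 23.1 j [15.9 10.7 -3.3 74.1 -0.7 28.3]
 turn units [ 0.044  0.344 -0.003] shift(cur axes) [-0.01  -0.008  0.112] shift(after turn) [-0.014 -0.007  0.111]
```

{"api": "play_rows", "payload": {
  "rows": [
    [0,0,0,0,0,0.06,15],
    [0,0,0,0,0,0.05,15],
    [0,0,0,0,0,0.04,15],
    [0,0,0,0,0,0.0,15]
  ]
}}

```text
clock: 6.2
eef_pos: [0.5822, 0.1625, 0.0464]
ee_rot: [[-0.976, 0.215, 0.036], [0.215, 0.977, -0.003], [-0.036, 0.004, -0.999]]
contact_force: [0.0, -0.1, -2.1]
finger_gap: 0.0229
```

```bash
python3 - <<'E'
from h import *
to(.5826,.162,.049,77.6)
s,p,d=snap('wrist','w5')
cv2.imwrite('pics/w5c.png',cv2.resize(p[80:370,170:390,::-1],None,fx=2,fy=2))
E
```

```text
t 6.2 pos [0.5822 0.1625 0.0464] yawy 77.6 F [ 0.  -0.1 -2.1] gap 22.9 j [15.9 10.9 -3.9 73.4 -0.8 28.3]
 turn units [ 0.041  0.339 -0.001] shift(cur axes) [-0.015 -0.009 -0.063] shift(after turn) [-0.013 -0.009 -0.064]
```

View pics/w5c.png

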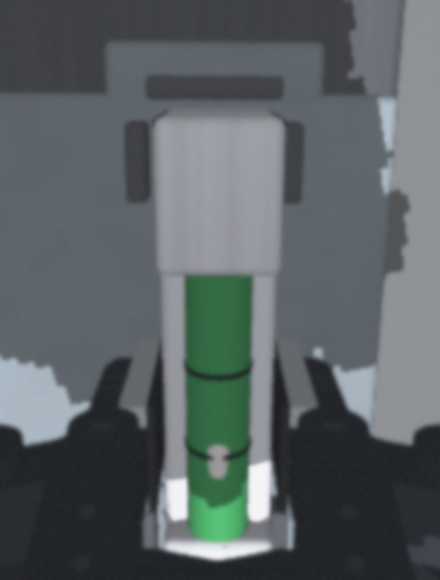

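The level is between the ears (crop columns 150–287), but the force of −2 N shows its weight is still carried. Continuing slowly until it touches.

{"api": "play_rows", "payload": {
  "rows": [
    [0,0,0,0,0,0.05,15],
    [0,0,0,0,0,0.04,15],
    [0,0,0,0,0,0,15]
  ]
}}

```text
clock: 6.5
eef_pos: [0.5828, 0.1627, 0.047]
ee_rot: [[-0.976, 0.215, 0.039], [0.215, 0.977, -0.003], [-0.038, 0.006, -0.999]]
contact_force: [-0.3, 0.1, -2.4]
finger_gap: 0.0231
```

```bash
python3 - <<'E'
from h import *
to(.5826,.162,.049,77.6)
E
```

```text
t 6.5 pos [0.5828 0.1627 0.047 ] yawy 77.6 F [-0.3  0.1 -2.4] gap 23.1 j [15.9 10.8 -3.9 73.2 -0.7 28.3]
 turn units [ 0.056  0.366 -0.   ] shift(cur axes) [-0.    -0.017 -0.051] shift(after turn) [ 0.002 -0.017 -0.051]
```

{"api": "play_rows", "payload": {
  "rows": [
    [0,0,0,0,0,0.08,15],
    [0,0,0,0,0,0.08,15]
  ]
}}

```text
clock: 6.67
eef_pos: [0.5835, 0.1629, 0.046]
ee_rot: [[-0.976, 0.215, 0.042], [0.215, 0.977, -0.001], [-0.042, 0.008, -0.999]]
contact_force: [-19.9, -5.7, 35.0]
finger_gap: 0.0231
```

Seated: the upward force is 35 N and the tool has tilted with the plate to about 0.042 rad. Releasing.

{"api": "play_rows", "payload": {
  "rows": [
    [0,0,0,0,0,-0.03,15],
    [0,0,0,0,0,0,50],
    [0,0,0,0,0,0,60],
    [0,0,0,0,0,0,60],
    [0,0,0,0,0,-0.4,60],
    [0,0,0,0,0,-0.8,60],
    [0,0,0,0,0,-0.8,60],
    [0,0,0,0,0,-0.8,60]
  ]
}}

```text
clock: 7.33
eef_pos: [0.5758, 0.1621, 0.1541]
ee_rot: [[-0.976, 0.215, 0.031], [0.215, 0.977, -0.004], [-0.032, 0.002, -0.999]]
contact_force: [-0.4, 0.2, -0.2]
finger_gap: 0.0602
```

```bash
python3 - <<'E'
from h import *
to(.48,.092,.18,40)
s,p,d=snap('wrist','w6');to(.48,.092,.18,40)
E
```

```text
t 7.33 pos [0.5758 0.1621 0.1541] yawy 77.6 F [-0.4  0.2 -0.2] gap 60.2 j [16.1  9.   5.9 85.3 -0.7 28.5]
 turn units [0.121 0.283 6.265] shift(cur axes) [ 1.942 -2.225 -0.715] shift(after turn) [ 0.198 -2.962 -0.648]
t 7.38 pos [0.5777 0.1627 0.1617] yawy 77.6 F [-1.5 -0.6  5.7] gap 60.1 j [16.1  8.8  6.5 85.6 -0.7 28.5]
 turn units [0.183 0.341 6.265] shift(cur axes) [ 1.987 -2.248 -0.552] shift(after turn) [ 0.217 -3.008 -0.459]
```

View pics/w6.png

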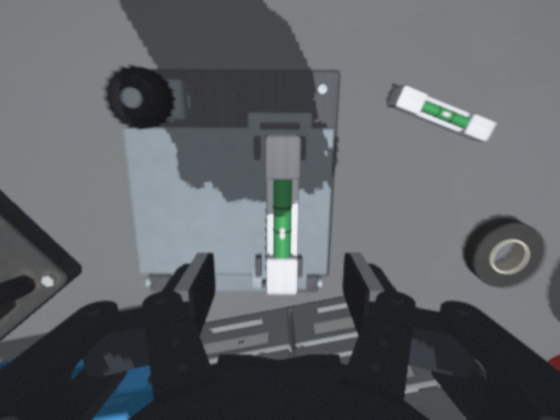

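The level lies in the nest between all four ears (image columns 267–300). The bubble is at (283,234), toward the far end. The knob cap is at (131,97). Next is the knob.

```bash
python3 - <<'E'
from h import *
z=np.load('pics/w6.npz')
s=bot.state()
K,T,c=camT('wrist',{'eef_pos':z['pos'],'ee_rot':z['R']})
print(onz(K,T,131,97,.085)); print(onz(K,T,141,97,.078))
for nm in ('pics/w3.npz',):
    z=np.load(nm);K,T,c=camT('wrist',{'eef_pos':z['pos'],'ee_rot':z['R']});print(onz(K,T,65,84,.085))
to(.48,.092,.13,77.6)
E
```

```text
[0.47882288 0.08988555 0.085     ]
[0.47930741 0.09317481 0.078     ]
[0.47955199 0.09126092 0.085     ]
t 7.38 pos [0.5777 0.1627 0.1617] yawy 77.6 F [-1.5 -0.6  5.7] gap 60.1 j [16.1  8.8  6.5 85.6 -0.7 28.5]
 turn units [ 0.062  0.375 -0.001] shift(cur axes) [ 2.036 -2.256  0.697] shift(after turn) [ 2.007 -2.251  0.791]
```

{"api": "play_rows", "payload": {
  "rows": [
    [0,0.2,0,0.3,-0.4,0,80],
    [0.05,0.17,0,0.5,-0.6,0,80],
    [0,0,0,0.6,-0.6,0.1,80],
    [0,0,0,0.5,-0.5,0.3,80],
    [0,0,0,0.1,-0.15,0.2,80],
    [0,0,0,0,0,0,80]
  ]
}}

```text
clock: 7.88
eef_pos: [0.4802, 0.0909, 0.1371]
ee_rot: [[-0.977, 0.213, 0.007], [0.213, 0.977, 0.004], [-0.007, 0.005, -1.0]]
contact_force: [0.7, 0.5, -0.2]
finger_gap: 0.0799
```

```bash
python3 - <<'E'
from h import *
s,p,d=snap('wrist','w7')
to(.4795,.0915,.055,77.6)
E
```

```text
t 7.93 pos [0.4808 0.0913 0.1378] yawy 77.68 F [ 0.9 -0.2  0.3] gap 80.2 j [10.7 -4.7 -9.9 84.3  0.1 23. ]
 turn units [0.05  0.066 0.014] shift(cur axes) [ 0.047 -0.014  2.07 ] shift(after turn) [ 0.033 -0.003  2.07 ]
```

View pics/w7.png

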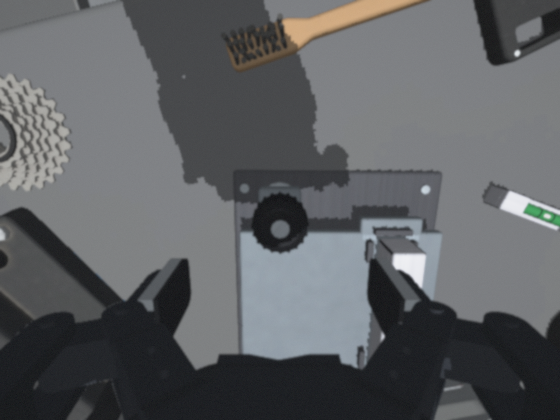

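Knob at (280,228), laterally centred under the gripper. Descending.

{"api": "play_rows", "payload": {
  "rows": [
    [0.05,0.06,0,0.04,0,0.4,75],
    [0,0,0,0,0,0.6,75],
    [0,0,0,0,0,0.5,75],
    [0,0,0,0,0,0.3,75],
    [0,0,0,0,0,0,75]
  ]
}}

```text
clock: 8.35
eef_pos: [0.4849, 0.0942, 0.0659]
ee_rot: [[-0.977, 0.213, 0.007], [0.213, 0.977, 0.002], [-0.007, 0.003, -1.0]]
contact_force: [0.3, -1.0, 0.7]
finger_gap: 0.0748
```

```bash
python3 - <<'E'
from h import *
z=np.load('pics/w7.npz')
K,T,c=camT('wrist',{'eef_pos':z['pos'],'ee_rot':z['R']})
print(onz(K,T,280,229,.085))
to(.4795,.0915,.054,77.6)
E
```

```text
[0.47968134 0.09104165 0.085     ]
t 8.35 pos [0.4849 0.0942 0.0659] yawy 77.71 F [ 0.3 -1.   0.7] gap 74.8 j [ 11.   -3.  -16.4  76.3   0.   23.3]
 turn units [0.029 0.064 0.019] shift(cur axes) [ 0.119 -0.097  0.297] shift(after turn) [ 0.117 -0.096  0.298]
```

{"api": "play_rows", "payload": {
  "rows": [
    [0.03,0.06,0,0.12,-0.1,0.2,75],
    [0,0,0,0.06,-0.04,0.1,75],
    [0,0,0,0,0,0,75]
  ]
}}

```text
clock: 8.6
eef_pos: [0.4778, 0.0911, 0.054]
ee_rot: [[-0.977, 0.212, 0.0], [0.212, 0.977, -0.0], [-0.0, -0.0, -1.0]]
contact_force: [-0.4, -0.7, 0.4]
finger_gap: 0.0751
```

```bash
python3 - <<'E'
from h import *
to(.4796,.0913,.054,77.6)
E
```

```text
t 8.6 pos [0.4778 0.0911 0.054 ] yawy 77.77 F [-0.4 -0.7  0.4] gap 75.1 j [ 10.8  -3.4 -18.   75.4  -0.   23. ]
 turn units [-0.001  0.002  0.028] shift(cur axes) [-0.042  0.014  0.001] shift(after turn) [-0.042  0.014  0.001]
```

{"api": "play_rows", "payload": {
  "rows": [
    [0,0,0,-0.04,0,0,40],
    [0,0,0,0,0,0,30],
    [0,0,0,0,0,0,30],
    [0,0,0,0,0,0,30],
    [0,0,0,0,0,0,30]
  ],
  "grip_force": 40
}}

```text
clock: 9.02
eef_pos: [0.4809, 0.0919, 0.0564]
ee_rot: [[-0.977, 0.211, 0.003], [0.211, 0.977, 0.002], [-0.003, 0.003, -1.0]]
contact_force: [1.0, -1.5, -6.9]
finger_gap: 0.0342
```

```bash
python3 - <<'E'
from h import *
to(.4796,.0913,.054,77.6)
s,p,d=snap('wrist','w8')
E
```

```text
t 9.02 pos [0.4809 0.0919 0.0564] yawy 77.8 F [ 1.  -1.5 -6.9] gap 34.2 j [ 10.8  -3.2 -17.6  75.4   0.1  23. ]
 turn units [0.03  0.026 0.034] shift(cur axes) [ 0.028 -0.022  0.061] shift(after turn) [ 0.028 -0.021  0.061]
```

View pics/w8.png

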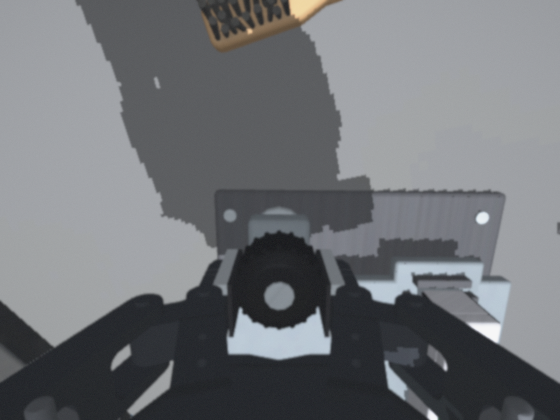

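The knob is gripped centrally (gap 34 mm). Turning clockwise, which is + about tool z.

{"api": "play_rows", "payload": {
  "rows": [
    [0,0,0.5,0,0,0,30],
    [0,0,1,0,0,0,30],
    [0,0,1,0,0,0,30],
    [0,0,1,0,0,0,30],
    [0,0,0,0,0,0,30]
  ]
}}

```text
clock: 9.48
eef_pos: [0.4807, 0.0914, 0.0564]
ee_rot: [[-0.828, 0.56, 0.003], [0.56, 0.828, 0.001], [-0.002, 0.003, -1.0]]
contact_force: [0.3, 1.4, -3.3]
finger_gap: 0.0342
```

```bash
python3 - <<'E'
from h import *
to(.4806,.0919,.0564,77.6);print(bot.state()['moment'])
E
```

```text
t 9.48 pos [0.4807 0.0914 0.0564] yawy 55.94 F [ 0.3  1.4 -3.3] gap 34.2 j [ 10.8  -3.2 -17.6  75.5   0.   44.8]
 turn units [ 0.021  0.021 -3.609] shift(cur axes) [ 0.007  0.009 -0.001] shift(after turn) [ 0.004  0.011 -0.001]
[0.07504603 0.03195287 0.0734279 ]
```

Turned 22° with low forces. Continuing.

{"api": "play_rows", "payload": {
  "rows": [
    [0,0,1,0,0,0,30],
    [0,0,1,0,0,0,30],
    [0,0,1,0,0,0,30],
    [0,0,1,0,0,0,30],
    [0,0,0.5,0,0,0,30],
    [0,0,0,0,0,0,30]
  ]
}}

```text
clock: 9.98
eef_pos: [0.4802, 0.0911, 0.0564]
ee_rot: [[-0.484, 0.875, 0.002], [0.875, 0.484, 0.0], [-0.001, 0.002, -1.0]]
contact_force: [0.6, 2.0, -2.7]
finger_gap: 0.0342
```

```bash
python3 - <<'E'
from h import *
to(.4806,.0919,.0564,77.6)
s,p,d=snap('wrist','w9');snap('top','t9');s,p,d=snap('scene','s9')
E
```

```text
t 9.98 pos [0.4802 0.0911 0.0564] yawy 28.95 F [ 0.6  2.  -2.7] gap 34.2 j [ 10.7  -3.2 -17.6  75.5  -0.   71.8]
 turn units [ 0.013  0.014 -8.109] shift(cur axes) [ 0.013  0.018 -0.   ] shift(after turn) [-0.005  0.022 -0.   ]
```

View pics/w9.png

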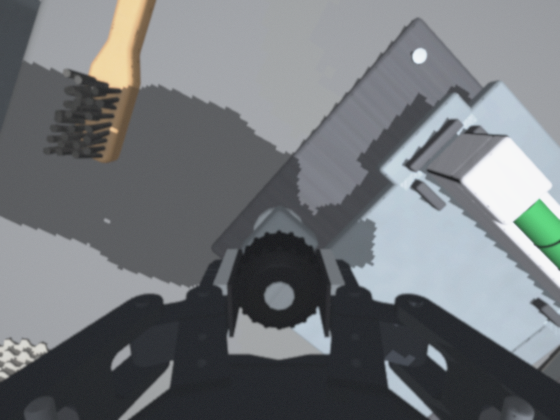

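48.8° (0.85 rad) so far. The wrist view doesn't reach the bubble yet, so I'll check the fixed cameras.

```bash
python3 - <<'E'
import cv2
a=cv2.imread('pics/t9.png')[145:235,260:350];b=cv2.imread('pics/s9.png')[160:260,200:340]
cv2.imwrite('pics/t9c.png',cv2.resize(a,None,fx=6,fy=6,interpolation=cv2.INTER_CUBIC));cv2.imwrite('pics/s9c.png',cv2.resize(b,None,fx=5,fy=5,interpolation=cv2.INTER_CUBIC))
E
```

```text
(no output)
```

View pics/t9c.png

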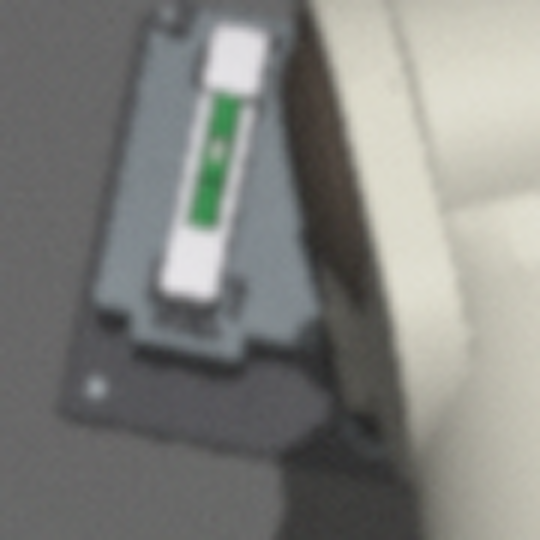

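View pics/s9c.png

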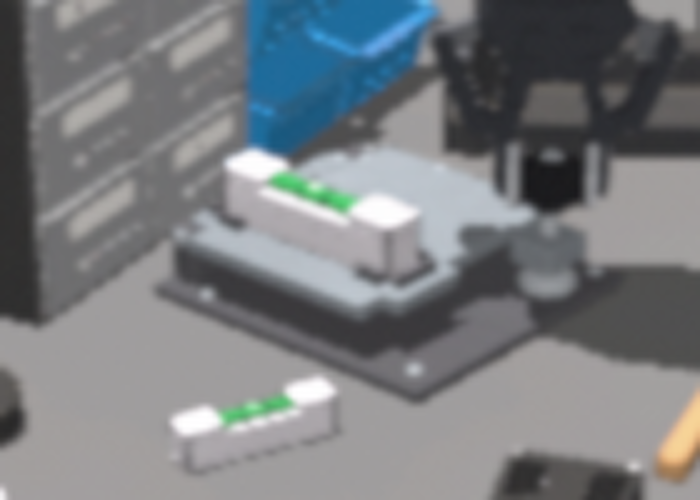

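In the top crop the vial runs from (228,95) to (204,225) with the bubble at (217,150). That is about 4.5 mm toward the far end, which needs roughly 0.35–0.4 rad more. I'll turn 18° and let it settle.

{"api": "play_rows", "payload": {
  "rows": [
    [0,0,1,0,0,0,30],
    [0,0,1,0,0,0,30],
    [0,0,0.8,0,0,0,30],
    [0,0,0,0,0,0,30],
    [0,0,0,0,0,0,30],
    [0,0,0,0,0,0,30],
    [0,0,0,0,0,0,30],
    [0,0,0,0,0,0,30]
  ]
}}

```text
clock: 10.8
eef_pos: [0.4799, 0.091, 0.0564]
ee_rot: [[-0.226, 0.974, 0.001], [0.974, 0.226, 0.0], [-0.0, 0.001, -1.0]]
contact_force: [-0.7, 0.5, -2.8]
finger_gap: 0.0346
```

{"api": "play_rows", "payload": {
  "rows": [
    [0,0,0,0,0,0,30],
    [0,0,0,0,0,0,30],
    [0,0,0,0,0,0,30],
    [0,0,0,0,0,0,30],
    [0,0,0,0,0,0,30]
  ]
}}

```text
clock: 11.22
eef_pos: [0.4799, 0.091, 0.0564]
ee_rot: [[-0.229, 0.973, 0.001], [0.973, 0.229, 0.0], [-0.0, 0.001, -1.0]]
contact_force: [0.5, 0.9, -2.7]
finger_gap: 0.0347
```

```bash
python3 - <<'E'
from h import *
to(.4806,.0919,.0564,77.6)
s,p,d=snap('top','t10');p=p.astype(int)
g=(p[...,1]-p[...,0]>50)&(p[...,1]-p[...,2]>30); g[:145]=0;g[235:]=0;g[:,:270]=0;g[:,:]&=True;g[:,320:]=0
vv,uu=np.nonzero(g);c,(w,h),a=cv2.minAreaRect(np.c_[uu,vv].astype(np.float32));print(c,w,h,a)
cv2.imwrite('pics/t10c.png',cv2.resize(p[145:195,280:320,::-1].astype(np.uint8),None,fx=12,fy=12,interpolation=cv2.INTER_CUBIC))
E
```

```text
t 11.22 pos [0.4799 0.091  0.0564] yawy 13.22 F [ 0.5  0.9 -2.7] gap 34.7 j [ 10.7  -3.2 -17.6  75.6  -0.   87.5]
 turn units [ 1.0000e-02  7.0000e-03 -1.0729e+01] shift(cur axes) [ 0.018  0.022 -0.001] shift(after turn) [-0.012  0.026 -0.001]
(295.4999694824219, 171.0) 2.7937211990356445 20.603694915771484 12.094758033752441
```

View pics/t10c.png

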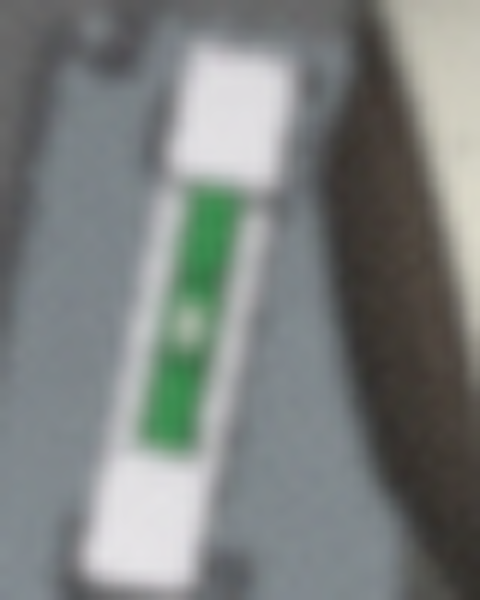

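Bubble at crop row 323; the two lines are at about rows 285 and 355, so the middle is about 320. That is close to centred after 64.6°. I'll let go of the knob and inspect from above with the wrist camera.

{"api": "play_rows", "payload": {
  "rows": [
    [0,0,0,0,0,0,60],
    [0,0,0,0,0,0,75],
    [0,0,0,0,0,0,75],
    [0,0,0,0,0,-0.4,75],
    [0,0,0,0,0,-0.8,75],
    [0,0,0,0,0,-0.9,75],
    [0,0,-0.8,0,0,-0.8,75],
    [0,0,-1,0,0,-0.4,75]
  ]
}}

```text
clock: 11.93
eef_pos: [0.4775, 0.0901, 0.1901]
ee_rot: [[-0.409, 0.912, -0.005], [0.912, 0.409, -0.002], [0.0, -0.005, -1.0]]
contact_force: [1.3, 0.4, 0.0]
finger_gap: 0.0749
```

{"api": "play_rows", "payload": {
  "rows": [
    [0,0,-1,0,0,0,75],
    [0,0,-1,0,0,0,75],
    [0,0,-1,0,0,0,75],
    [0,0,-1,0,0,0,75],
    [0,0,-1,0,0,0,75],
    [0,0,-1,0,0,0,75],
    [0,0,-1,0,0,0,75],
    [0,0,0,0,0,0,0]
  ]
}}

```text
clock: 12.6
eef_pos: [0.4809, 0.0903, 0.1999]
ee_rot: [[-0.931, 0.365, 0.01], [0.365, 0.931, -0.0], [-0.01, 0.004, -1.0]]
contact_force: [0.3, 0.2, -1.0]
finger_gap: 0.0643
```

```bash
python3 - <<'E'
from h import *
to(.6245,.1528,.14,77.6)
E
```

```text
t 12.6 pos [0.4809 0.0903 0.1999] yawy 68.59 F [ 0.3  0.2 -1. ] gap 64.3 j [10.7 -4.5 -2.9 91.  -0.1 32.1]
 turn units [ 0.027  0.094 -1.502] shift(cur axes) [-2.756  2.76   1.533] shift(after turn) [-3.17   2.297  1.496]
```

{"api": "play_rows", "payload": {
  "rows": [
    [0,0.05,-0.8,0,0,0,0],
    [0,0.05,-0.7,-0.3,0.2,0,0],
    [0,0,0,-0.7,0.5,0.2,0],
    [0,0,0,-0.8,0.6,0.3,0],
    [0,0,0,-0.7,0.6,0.3,0],
    [0,0,0,-0.4,0.3,0.2,0],
    [0,0,0,-0.2,0.1,0,0],
    [0,0,0,0,0,0,0]
  ]
}}

```text
clock: 13.27
eef_pos: [0.6295, 0.1543, 0.1613]
ee_rot: [[-0.971, 0.237, 0.007], [0.237, 0.971, 0.004], [-0.006, 0.005, -1.0]]
contact_force: [0.9, -0.3, -0.3]
finger_gap: 0.0002
```

```bash
python3 - <<'E'
from h import *
s,p,d=snap('wrist','w11')
to(.6245,.1528,.14,77.6)
E
```

```text
t 13.32 pos [0.6286 0.154  0.1612] yawy 76.3 F [-1.   0.8 -0.6] gap 0.0 j [13.7 17.3 16.6 88.9  0.1 27.4]
 turn units [ 0.045  0.048 -0.216] shift(cur axes) [ 0.096 -0.056  0.529] shift(after turn) [ 0.094 -0.052  0.53 ]
```

View pics/w11.png

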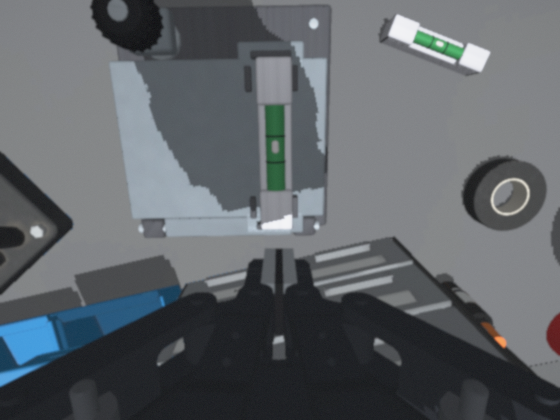

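The level sits squarely in the nest with the bubble at about (275,147). Zooming in to measure.

```bash
cat >> h.py <<'E'
def bub(tag,c0,c1,r0,r1):
    p=np.load(f'pics/{tag}.npz')['p']
    cv2.imwrite(f'pics/{tag}b.png',cv2.resize(p[r0:r1,c0-20:c1+20,::-1],None,fx=6,fy=6,interpolation=cv2.INTER_CUBIC))
    prof=p[r0:r1,c0:c1].astype(float).mean(1)
    for r,q in zip(range(r0,r1),prof): print(r,np.round(q).astype(int),end=' ')
E
python3 -c "
from h import *
bub('w11',271,280,100,196)"
```

```text
100 [142 144 150] 101 [139 141 147] 102 [132 134 140] 103 [118 122 125] 104 [ 97 109 105] 105 [ 71 102  81] 106 [53 99 67] 107 [48 99 63] 108 [47 99 63] 109 [48 99 63] 110 [48 99 64] 111 [47 99 63] 112 [48 99 63] 113 [47 99 63] 114 [ 48 100  64] 115 [48 99 64] 116 [47 98 63] 117 [48 99 63] 118 [48 99 63] 119 [48 99 63] 120 [48 99 63] 121 [47 98 62] 122 [48 99 64] 123 [48 99 63] 124 [47 98 63] 125 [48 99 63] 126 [48 98 63] 127 [47 99 63] 128 [48 99 63] 129 [48 99 63] 130 [47 99 63] 131 [47 98 63] 132 [47 99 63] 133 [46 98 62] 134 [45 91 59] 135 [40 76 52] 136 [37 65 47] 137 [40 77 52] 138 [46 92 60] 139 [53 99 67] 140 [ 73 107  83] 141 [ 96 117 102] 142 [112 125 116] 143 [118 128 121] 144 [119 128 122] 145 [119 127 121] 146 [119 128 122] 147 [119 127 122] 148 [120 128 122] 149 [120 128 122] 150 [117 126 120] 151 [108 121 112] 152 [ 91 113  97] 153 [ 69 104  79] 154 [ 53 100  67] 155 [48 98 63] 156 [47 98 62] 157 [47 98 62] 158 [47 98 63] 159 [47 97 62] 160 [45 92 60] 161 [40 79 53] 162 [35 64 46] 163 [39 73 51] 164 [44 89 58] 165 [47 97 62] 166 [46 98 62] 167 [47 98 62] 168 [46 98 62] 169 [46 98 62] 170 [47 98 62] 171 [47 98 63] 172 [47 98 62] 173 [47 98 62] 174 [47 98 62] 175 [47 99 63] 176 [46 98 62] 177 [47 98 62] 178 [47 98 62] 179 [46 97 61] 180 [47 98 62] 181 [47 98 62] 182 [46 97 62] 183 [46 98 62] 184 [47 97 62] 185 [47 98 62] 186 [47 98 62] 187 [47 98 63] 188 [46 97 61] 189 [52 99 66] 190 [ 74 106  85] 191 [106 120 114] 192 [128 133 135] 193 [137 139 145] 194 [140 141 147] 195 [141 142 148]
```

View pics/w11b.png

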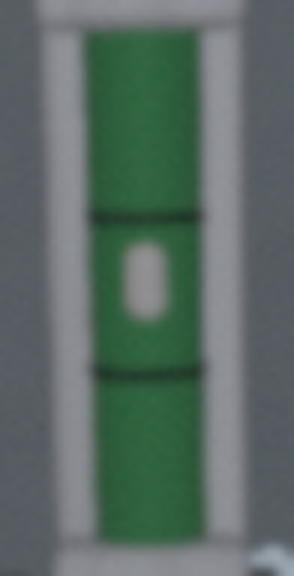

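```bash
python3 - <<'E'
from h import *
z=np.load('pics/w11.npz');K,T,c=camT('wrist',{'eef_pos':z['pos'],'ee_rot':z['R']})
ax=np.array([.9767,-.2147,0])
print('cam',T[:3,3])
o=onz(K,T,275.5,136,.077)
for r in (104.5,136,140.5,152.6,162.2,190.3): print(r,round(float((onz(K,T,275.5,r,.077)-o)@ax)*1000,2))
for uv in ((275,60),(262,147),(288,147),(275,228)): print(uv,onz(K,T,*uv,.077))
E
```

```text
cam [0.5623677  0.16852712 0.30309918]
104.5 -20.53
136 0.0
140.5 3.02
152.6 11.26
162.2 17.91
190.3 38.03
(275, 60) [0.52722131 0.17611644 0.077     ]
(262, 147) [0.57872448 0.15412508 0.077     ]
(288, 147) [0.58299555 0.17159307 0.077     ]
(275, 228) [0.63834155 0.14864735 0.077     ]
```

Cast onto z = 77 mm, the lines' middle is at 8.95 mm and the bubble's middle at 7.14 mm. The bubble is 1.8 mm too far to the near end, so the knob needs about 0.165 rad (9.5°) counter-clockwise. Going back to it.

```bash
python3 - <<'E'
from h import *
to(.480,.0912,.13,77.6)
E
```

```text
t 13.32 pos [0.6286 0.154  0.1612] yawy 76.3 F [-1.   0.8 -0.6] gap 0.0 j [13.7 17.3 16.6 88.9  0.1 27.4]
 turn units [ 0.045  0.048 -0.216] shift(cur axes) [ 3.242 -2.409  0.752] shift(after turn) [ 3.292 -2.332  0.78 ]
```

{"api": "play_rows", "payload": {
  "rows": [
    [0.04,0.04,-0.1,0.3,-0.2,0,75],
    [0,0,0,0.7,-0.5,0,75],
    [0,0,0,0.8,-0.5,0,75],
    [0,0,0,0.8,-0.6,0.1,75],
    [0,0,0,0.5,-0.3,0.2,75],
    [0,0,0,0.1,-0.1,0.1,75],
    [0,0,0,0,0,0,75]
  ]
}}

```text
clock: 13.9
eef_pos: [0.4729, 0.094, 0.1443]
ee_rot: [[-0.971, 0.241, 0.002], [0.241, 0.971, -0.0], [-0.002, 0.0, -1.0]]
contact_force: [-0.1, 0.1, -0.4]
finger_gap: 0.0751
```

```bash
python3 - <<'E'
from h import *
to(.480,.0912,.055,77.6)
E
```

```text
t 13.9 pos [0.4729 0.094  0.1443] yawy 76.06 F [-0.1  0.1 -0.4] gap 75.1 j [11.3 -5.3 -9.8 85.4 -0.  25.2]
 turn units [ 0.003  0.018 -0.256] shift(cur axes) [-0.186 -0.026  2.233] shift(after turn) [-0.189 -0.031  2.233]
```

{"api": "play_rows", "payload": {
  "rows": [
    [0,0,0,-0.19,-0.03,0.4,75],
    [0,0,0,0,0,0.6,75],
    [0,0,0,0,0,0.6,75],
    [0,0,0,0,0,0.3,75],
    [0,0,0,0,0,0,75]
  ]
}}

```text
clock: 14.32
eef_pos: [0.4814, 0.0906, 0.0715]
ee_rot: [[-0.968, 0.249, 0.013], [0.249, 0.968, 0.002], [-0.012, 0.005, -1.0]]
contact_force: [0.2, -0.1, 0.6]
finger_gap: 0.0748
```

```bash
python3 - <<'E'
from h import *
to(.480,.0912,.055,76)
E
```

```text
t 14.32 pos [0.4814 0.0906 0.0715] yawy 75.57 F [ 0.2 -0.1  0.6] gap 74.8 j [ 10.7  -4.1 -16.7  76.6  -0.   25.1]
 turn units [ 0.048  0.116 -0.071] shift(cur axes) [0.042 0.004 0.412] shift(after turn) [0.037 0.007 0.412]
```

{"api": "play_rows", "payload": {
  "rows": [
    [0.05,0.11,0,0.04,0,0.25,75],
    [0,0,0,0,0,0.15,75],
    [0,0,0,0,0,0,75],
    [0,0,0,0,0,0,50]
  ]
}}

```text
clock: 14.65
eef_pos: [0.481, 0.0913, 0.0568]
ee_rot: [[-0.968, 0.251, 0.002], [0.251, 0.968, 0.0], [-0.002, 0.001, -1.0]]
contact_force: [-0.1, 0.4, -0.6]
finger_gap: 0.065
```

```bash
python3 - <<'E'
from h import *
to(.480,.0912,.055,76)
E
```

```text
t 14.65 pos [0.481  0.0913 0.0568] yawy 75.44 F [-0.1  0.4 -0.6] gap 65.0 j [ 10.8  -3.1 -17.4  75.6  -0.   25.3]
 turn units [ 0.005  0.018 -0.093] shift(cur axes) [ 0.023 -0.009  0.044] shift(after turn) [ 0.023 -0.009  0.044]
```

{"api": "play_rows", "payload": {
  "rows": [
    [0,0,0,0.02,0,0,30],
    [0,0,0,0,0,0,30],
    [0,0,0,0,0,0,30],
    [0,0,0,0,0,0,30],
    [0,0,0,0,0,0,30]
  ]
}}

```text
clock: 15.07
eef_pos: [0.4809, 0.0919, 0.0582]
ee_rot: [[-0.968, 0.251, 0.004], [0.251, 0.968, 0.001], [-0.003, 0.001, -1.0]]
contact_force: [-0.3, -0.3, -1.8]
finger_gap: 0.0342
```

```bash
python3 - <<'E'
from h import *
to(.480,.0912,.055,85);print(bot.state()['moment'])
E
```

```text
t 15.07 pos [0.4809 0.0919 0.0582] yawy 75.44 F [-0.3 -0.3 -1.8] gap 34.2 j [ 10.8  -3.3 -17.4  75.6  -0.   25.4]
 turn units [ 0.011  0.034 -1.594] shift(cur axes) [ 0.018 -0.022  0.081] shift(after turn) [ 0.021 -0.019  0.081]
[ 0.00676929 -0.11342504  0.0005713 ]
```

{"api": "play_rows", "payload": {
  "rows": [
    [0,0,-0.6,0,0,0,30],
    [0,0,-0.6,0,0,0,30],
    [0,0,-0.3,0,0,0,30],
    [0,0,0,0,0,0,30]
  ]
}}

```text
clock: 15.4
eef_pos: [0.4809, 0.0921, 0.0582]
ee_rot: [[-0.996, 0.091, 0.004], [0.091, 0.996, 0.001], [-0.004, 0.001, -1.0]]
contact_force: [-0.5, 0.3, -2.8]
finger_gap: 0.0342
```

```bash
python3 - <<'E'
from h import *
to(.480,.0912,.055,85);print(bot.state()['moment'])
E
```

```text
t 15.4 pos [0.4809 0.0921 0.0582] yawy 84.8 F [-0.5  0.3 -2.8] gap 34.2 j [ 10.8  -3.3 -17.4  75.6   0.   16. ]
 turn units [ 0.014  0.035 -0.033] shift(cur axes) [ 0.022 -0.025  0.081] shift(after turn) [ 0.021 -0.024  0.081]
[ 0.02749746 -0.06725841 -0.1077651 ]
```

Turned 9.4°. Releasing, rising and closing the fingers on the way to the far end block.

{"api": "play_rows", "payload": {
  "rows": [
    [0,0,0,0,0,0,60],
    [0,0,0,0,0,0,75],
    [0,0,0,0,0,0,75],
    [0,0,0,0,0,-0.4,75],
    [0,0,0,0,0,-0.8,75],
    [0,0,0,0,0,-0.8,75],
    [0,0,0.5,0,0,-0.5,75],
    [0,0,0.5,0,0,0,20]
  ]
}}

```text
clock: 16.07
eef_pos: [0.4793, 0.0915, 0.1619]
ee_rot: [[-0.979, 0.203, 0.001], [0.203, 0.979, 0.0], [-0.001, 0.0, -1.0]]
contact_force: [0.8, 0.6, -0.2]
finger_gap: 0.0648
```

```bash
python3 - <<'E'
from h import *
to(.6245,.1528,.13,77.6)
E
```

```text
t 16.07 pos [0.4793 0.0915 0.1619] yawy 78.31 F [ 0.8  0.6 -0.2] gap 64.8 j [10.8 -4.4 -7.1 87.3 -0.  22.5]
 turn units [0.005 0.012 0.118] shift(cur axes) [-3.243  2.235  0.802] shift(after turn) [-3.216  2.276  0.796]
```

{"api": "play_rows", "payload": {
  "rows": [
    [0,0,0.1,-0.3,0.2,0,0],
    [0,0,0,-0.7,0.5,0,0],
    [0,0,0,-0.8,0.5,0,0],
    [0,0,0,-0.8,0.5,0.2,0],
    [0,0,0,-0.5,0.4,0.3,0],
    [0,0,0,-0.1,0.1,0.3,0],
    [0,0,0,0,0,0,0]
  ]
}}

```text
clock: 16.65
eef_pos: [0.6318, 0.1522, 0.1356]
ee_rot: [[-0.975, 0.223, 0.013], [0.223, 0.975, 0.002], [-0.012, 0.005, -1.0]]
contact_force: [-0.3, -0.0, -0.6]
finger_gap: 0.0001
```

```bash
python3 - <<'E'
from h import *
s,p,d=snap('wrist','w12')
to(.6245,.1528,.10,77.6)
E
```

```text
t 16.7 pos [0.6314 0.152  0.1368] yawy 77.11 F [-0.1  0.9  0.2] gap 0.1 j [13.6 17.1 13.6 85.7 -0.1 26.4]
 turn units [ 0.051  0.122 -0.082] shift(cur axes) [ 0.184 -0.023  0.916] shift(after turn) [ 0.172 -0.017  0.919]
```

View pics/w12.png

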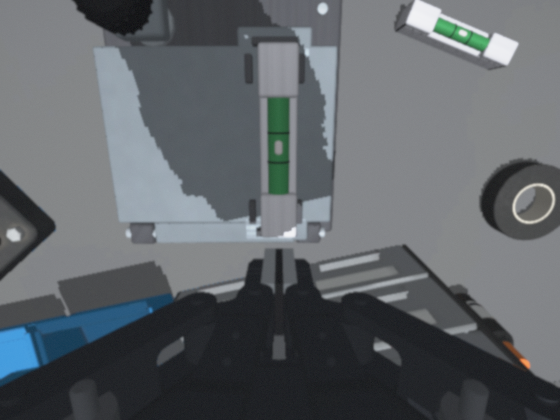

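```bash
cat >> h.py <<'E'
def bub2(tag,u,r0,r1,w=2,ztop=.077):
    """sub-pixel rows of the dark lines & bubble along column u"""
    z=np.load(f'pics/{tag}.npz');K,T,c=camT('wrist',{'eef_pos':z['pos'],'ee_rot':z['R']})
    g=z['p'][:,u-w:u+w+1].astype(float).mean(1); rr=np.arange(r0,r1)
    G=g[r0:r1,1];Rd=g[r0:r1,0]
    gm=np.median(G);rm=np.median(Rd)
    dark=np.clip(gm*.95-G,0,None)*(Rd<rm*1.1); n,l=cv2.connectedComponents((dark>2).astype(np.uint8).reshape(-1,1)); l=l.ravel()
    L=[float((rr*dark)[l==i].sum()/dark[l==i].sum()) for i in range(1,n)]
    b=np.clip(Rd-rm*1.15,0,None);B=float((rr*b).sum()/b.sum())
    ax=np.array([.9767,-.2147,0]);f=lambda r:float(onz(K,T,u,r,ztop)@ax)*1000
    print('lines',np.round(L,2),'bubble',round(B,2),'mm spacing',round(f(L[-1])-f(L[0]),2),'offset(+far)',round(f(B)-(f(L[0])+f(L[-1]))/2,2))
E
python3 - <<'E'
from h import *
bub2('w12',279,112,182); bub2('w11',276,120,178)
z=np.load('pics/w12.npz');K,T,c=camT('wrist',{'eef_pos':z['pos'],'ee_rot':z['R']})
for uv in ((279,193),(262,200),(297,200),(279,42),(279,235)): print(uv,onz(K,T,*uv,.077))
p=z['p'];cv2.imwrite('pics/w12b.png',cv2.resize(p[90:250,230:330,::-1],None,fx=4,fy=4,interpolation=cv2.INTER_CUBIC))
E
```

```text
lines [132.8  162.42] bubble 147.14 mm spacing 17.89 offset(+far) -0.4
lines [135.91 162.23] bubble 146.45 mm spacing 17.99 offset(+far) -1.88
(279, 193) [0.60999305 0.15660625 0.077     ]
(262, 200) [0.61203552 0.14496224 0.077     ]
(297, 200) [0.61707629 0.16683048 0.077     ]
(279, 42) [0.52517928 0.17598594 0.077     ]
(279, 235) [0.63780788 0.15025064 0.077     ]
```

View pics/w12b.png

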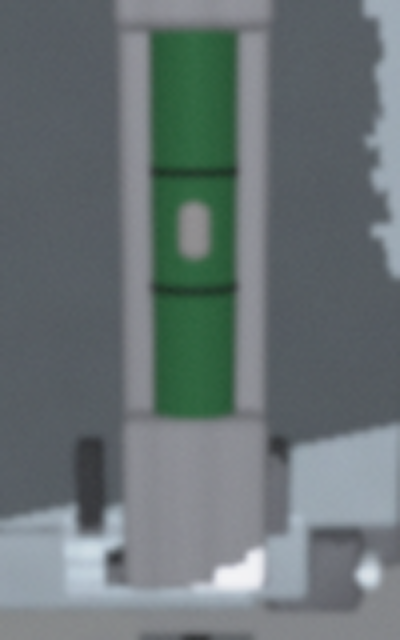

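Bubble offset is now −0.4 mm, centred between lines 17.9 mm apart. The far block's middle is at (0.624, 0.153). Moving above it.

{"api": "play_rows", "payload": {
  "rows": [
    [0.05,0.12,0,0.19,-0.02,0.4,0],
    [0,0,0,0,0,0.4,0],
    [0,0,0,0,0,0.0,0],
    [0,0,0,0,0,0,0]
  ]
}}

```text
clock: 17.03
eef_pos: [0.6213, 0.1515, 0.1081]
ee_rot: [[-0.974, 0.225, 0.002], [0.225, 0.974, 0.0], [-0.002, 0.001, -1.0]]
contact_force: [-0.0, 0.8, 0.9]
finger_gap: -0.0001
```

```bash
python3 - <<'E'
from h import *
to(.624,.1532,.08,77.6)
E
```

```text
t 17.03 pos [0.6213 0.1515 0.1081] yawy 77.02 F [-0.   0.8  0.9] gap -0.1 j [13.7 16.5  9.7 83.1 -0.  26.7]
 turn units [ 0.005  0.016 -0.097] shift(cur axes) [-0.056  0.057  0.702] shift(after turn) [-0.058  0.057  0.702]
```

{"api": "play_rows", "payload": {
  "rows": [
    [0,0,0,-0.06,0.05,0.25,0],
    [0,0,0,0,0,0.2,0],
    [0,0,0,0,0,0.1,0],
    [0,0,0,0,0,0,0]
  ]
}}

```text
clock: 17.37
eef_pos: [0.6245, 0.1524, 0.089]
ee_rot: [[-0.974, 0.226, 0.007], [0.226, 0.974, 0.001], [-0.007, 0.003, -1.0]]
contact_force: [0.3, -0.4, 0.0]
finger_gap: 0.0001
```

```bash
python3 - <<'E'
from h import *
to(.624,.1532,.08,77.6)
E
```

```text
t 17.37 pos [0.6245 0.1524 0.089 ] yawy 76.96 F [ 0.3 -0.4  0. ] gap 0.1 j [13.7 16.8  8.  80.8 -0.  26.8]
 turn units [ 0.027  0.062 -0.107] shift(cur axes) [0.017 0.016 0.226] shift(after turn) [0.015 0.017 0.226]
```

{"api": "play_rows", "payload": {
  "rows": [
    [0,0.05,0,0,0,0.1,0],
    [0,0,0,0,0,0.08,0],
    [0,0,0,0,0,0.05,0],
    [0,0,0,0,0,0.03,0]
  ]
}}

```text
clock: 17.7
eef_pos: [0.6248, 0.1524, 0.0785]
ee_rot: [[-0.974, 0.226, 0.002], [0.226, 0.974, 0.003], [-0.002, 0.003, -1.0]]
contact_force: [-0.4, -0.3, -0.4]
finger_gap: 0.0
```

{"api": "play_rows", "payload": {
  "rows": [
    [0,0,0,0,0,0.03,0],
    [0,0,0,0,0,0.03,0]
  ]
}}

```text
clock: 17.87
eef_pos: [0.6249, 0.1525, 0.0758]
ee_rot: [[-0.974, 0.226, 0.002], [0.226, 0.974, 0.003], [-0.001, 0.003, -1.0]]
contact_force: [1.1, -0.0, -0.2]
finger_gap: 0.0002
```

{"api": "play_rows", "payload": {
  "rows": [
    [0,0,0,0,0,0.03,0],
    [0,0,0,0,0,0.03,0]
  ]
}}

```text
clock: 18.03
eef_pos: [0.625, 0.1525, 0.0741]
ee_rot: [[-0.974, 0.226, 0.003], [0.226, 0.974, 0.003], [-0.002, 0.004, -1.0]]
contact_force: [-4.6, -0.5, 13.1]
finger_gap: -0.0003
```

Contact at z ≈ 0.074. Holding steady to find the push that gives 10 N.

{"api": "play_rows", "payload": {
  "rows": [
    [0,0,0,0,0,0.02,0],
    [0,0,0,0,0,0.02,0],
    [0,0,0,0,0,0.02,0]
  ]
}}

```text
clock: 18.28
eef_pos: [0.625, 0.1525, 0.0741]
ee_rot: [[-0.974, 0.226, 0.005], [0.226, 0.974, 0.003], [-0.004, 0.004, -1.0]]
contact_force: [-2.8, -1.3, 4.8]
finger_gap: -0.0003
```

{"api": "play_rows", "payload": {
  "rows": [
    [0,0,0,0,0,0.02,0],
    [0,0,0,0,0,0.02,0],
    [0,0,0,0,0,0.02,0]
  ]
}}

```text
clock: 18.53
eef_pos: [0.625, 0.1525, 0.0741]
ee_rot: [[-0.974, 0.226, 0.006], [0.226, 0.974, 0.004], [-0.005, 0.005, -1.0]]
contact_force: [-2.1, -0.9, 5.2]
finger_gap: -0.0001
```

{"api": "play_rows", "payload": {
  "rows": [
    [0,0,0,0,0,0.04,0],
    [0,0,0,0,0,0.04,0],
    [0,0,0,0,0,0.04,0],
    [0,0,0,0,0,0.04,0]
  ]
}}

```text
clock: 18.87
eef_pos: [0.6251, 0.1526, 0.0741]
ee_rot: [[-0.974, 0.226, 0.011], [0.226, 0.974, 0.005], [-0.009, 0.007, -1.0]]
contact_force: [-5.6, -1.5, 10.3]
finger_gap: -0.0002
```

```bash
python3 - <<'E'
from h import *
for i in range(4):
    s,p,d=snap('wrist',f'w13_{i}');print(s['clock'],np.round(s['contact_force'],1))
s=bot.state();print(s['clock'],s['contact_force'],s['eef_pos'])
E
```

```text
18.8667 [-5.6 -1.5 10.3]
18.9167 [-5.4 -0.7 10.1]
18.9667 [-5.  -0.7 11. ]
19.0167 [-4.6 -1.8 11.1]
19.0667 [-5.08786243 -1.51646277 10.12314498] [0.62504875 0.15252892 0.07408941]
```

View pics/w13_3.png

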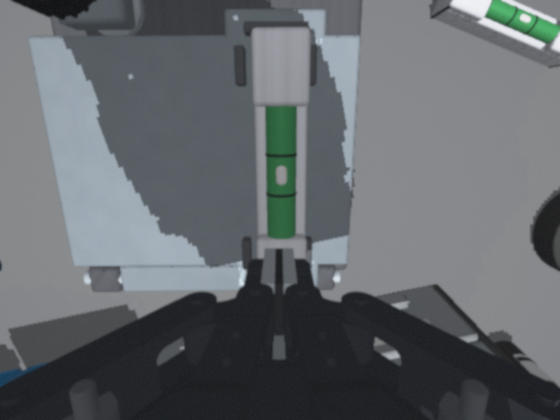

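```bash
python3 - <<'E'
from h import *
bub2('w13_3',281,125,220)
p=np.load('pics/w13_3.npz')['p'];cv2.imwrite('pics/w13b.png',cv2.resize(p[95:285,225:335,::-1],None,fx=3,fy=3))
for i in range(6):
    s,p,d=snap('scene',f's14_{i}')
s=bot.state();print(s['clock'],np.round(s['contact_force'],1),s['eef_pos'])
s,p,d=snap('top','t14');bot.state()
E
```

```text
lines [155.55 195.84] bubble 174.75 mm spacing 17.7 offset(+far) -0.57
19.3667 [-4.8 -1.2 10.2] [0.62504947 0.15254648 0.07407026]
```

View pics/w13b.png

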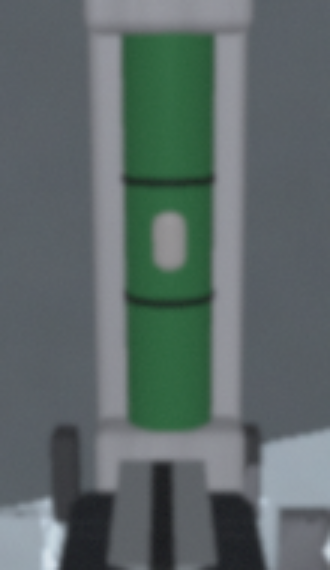

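View pics/s14_5.png

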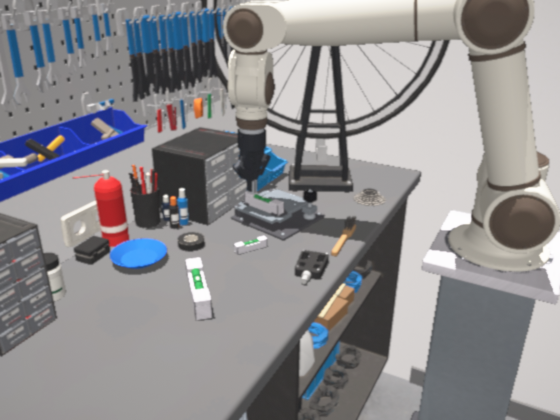

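The bubble is centred (about 0.5 mm off), the push is steady at 10.2 N, and the bystanders haven't moved. Handing in.

```bash
python3 -c "
from bench import bot
print(bot.job_done()); s=bot.state(); print(s['clock'],s['contact_force'])"
```

```text
the job is handed in; nothing more can be done
None
the job is handed in; nothing more can be done
```

I laid the middle-sized spirit level in the nest and let go of it, then centred the bubble with the knob. I let go of the knob and handed the job in at about 19.4 s while pressing on the level's far end block.

- **Knob:** I turned it about 65° clockwise, looked from above and found the bubble 1.9 mm too far to the near end. I regrasped the knob and turned it back 9.4°.
- **Bubble:** in the last wrist view under load it stood 0.4–0.6 mm from the middle, towards the near end, clear of both lines.
- **Push:** the downward force held at 10–11 N over the last half second (10.2 N at the end). A sideways friction force of about 5 N acted along with it.
- **Level and bystanders:** the level lies between all four ears. In the last scene picture, by eye, nothing else on the bench has moved.

The top camera was too coarse for the final setting. It showed the bubble as nearly centred when the wrist view showed it 1.9 mm off, so I went by the wrist view.

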